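# Eject a lens from its cell between two cup holders

## Robot

A 6-joint arm with a two-finger parallel gripper is mounted at the origin on the work surface. World frame = base frame: x ahead of the robot, y to its left, z up, the work surface at z = 0. Lengths are in mm, angles in rad, forces in N, time in s.
With the tool pointing down it reaches from about 350 to 875 mm from the base axis. Payload 4.2 kg.
Tool frame: the origin (TCP) lies at the very end of the fingers, on their centre line; the grasp point (between the pads) lies arm.grip_depth behind it (arm.grip_depth is the distance from the TCP to the grasp point, in mm); x points along the fingers, y is the direction in which the jaws open and shut, and the axes are right-handed (so a half turn about x gives the same grasp; the last joint's range is limited). The gripper opens to 85 mm and grips with 20 to 120 N. Pads are 22 mm wide; open, the fingers measure 114 mm over their backs; the gripper's body (76 mm by 85 mm) begins 54 mm behind the grasp point. The pads swing forward as they close: fully open they stand 13 mm farther back than shut.
Start: joints at [-1.067, 0.385, 0.008, 0, -1.194, -0.259], TCP at [151.494, -606.341, 231.312] pointing down, gripper open.
Joint ranges: [-3.14, 3.14], [-1.21, 2.06], [-1.07, 1.41], [-3.16, 2.05], [-2.99, -0.16], [-3.1, 3.1]. Speed limits (rad/s): [2.79, 2.79, 3.14, 3.14, 3.14, 3.14].

## Interface

Orientations are given as a unit quaternion [x, y, z, w].
In Python, from bench import arm, get_image, models gives the robot as it stands.
- The arm moves only by the tool arm_command, never from a script. Its argument "rows" is a list of rows, each an object of numbers: "dx", "dy", "dz": the shift along the tool's x, y, z in m; "wx", "wy", "wz": the turn, a rotation vector about the tool's x, y, z in degrees; "gripper": the closure, from -1 (fully open) to 1 (shut). A call has exactly 8 rows; each row is the pose to reach, as a shift and turn from the pose measured when the call began, along the tool's axes at that moment; what a row does not reach only later rows make up. A row lasts 1/10 s, in which the tool goes at most 50 mm and 8.59 degrees, less where a joint would pass 70% of its speed; a pose out of reach is approached as far as the arm can. A call with a gripper value outside its range is refused whole. The fingers move at their own pace and stop on an object; the grip force is fixed at half the most. Time passes only in rows, so rows that repeat a pose let the fingers close, or fill a call up. It gives the time, the measured TCP pose, the force and the opening at its end, in the units of the state.
- arm.read_state(): the state, without advancing time (a new reading comes with each control period).
- get_image(name): name is "side" or "top"; returns a dict with "img" (420x560x3 uint8, red, green, blue), "K" (3x3 intrinsics, pixels), "rvec" (rotation vector, rad) and "tvec" (3), from world to camera coordinates, as OpenCV has them. Camera axes: x right, y down, z forward; pixel columns grow to the right and rows downward; lengths in mm; the calibration is good to about 2 mm. A picture is of the moment at which its call begins. There is no depth.
- arm.job_done(): hands the job in, once; it reports no verdict.
Trained networks look in the newest picture that a camera, given by its name, has taken for a name from the list of things; names that differ only in an ending like _2 or _b are one class to them, and where a whole thing is asked for, a point or a joint stands for the part that bears it (a point fixed in the world has none). Each returns a list of dicts, best first, with "conf" (0 to 1); they miss things now and then, are a little off and sometimes report something else, mostly with a low value. They report only what shows in the picture. A call takes as long as a camera call. They do not tell look-alikes from the thing itself.
- models.cut_out(camera, query): "mask" (420x560 bool, what is visible of it) and "extent" ([left, top, right, bottom] in pixels, round what is visible of it).
The state is a dict: "clock": time; "joints": joint angles; "joint_vel": joint speeds; "joint_efforts": joint torques, N m; "position": TCP position; "ee_rot": TCP orientation; "contact_force": force on the tool from outside, world axes, zero at the start; "wrist_torque": the same for the moment, N m; "gripper_width": finger opening in mm.
Only numpy, scipy, OpenCV 4.12 (cv2) and the standard library are available. Lean on these libraries where they do the work, as an engineer would, in place of code of your own. Each camera call takes 0.05 s, during which the arm holds its last target.

## Task

The orange lens sits flush in the white fixture, hemmed in by two suction-cup holders. First stand the red holder on the red circle and the blue holder on the blue circle, then press the green pedal all the way down so the lens is pushed up out of its cell, and set the lens down gently, flat in the white circle of the black inspection plate. Then stand each holder back upright on the fixture on the spot where it stood at the start, and do not knock over the small brown bottle.

Things in the scene. Friction and masses are not known exactly. Their poses are not given: they have to be found in the camera images.
- red_mid (a point): Red suction-cup holder, loose, standing upright on the fixture: a round column 95 mm tall, red barrel 36 mm in diameter from 18 to 90 mm above its underside, grey cup foot 40 mm in diameter, 120 g. The point is on its axis half-way up, 47.5 mm above its underside; z points up its axis. It starts at one of the two stations of the fixture, 48 mm to either side of the cell (along the cell's y), and has to come back to that same place.
- blue_mid (a point): Blue suction-cup holder, same shape and size as the red one, with a blue barrel; it starts at the other station. The point is on its axis, 47.5 mm above its underside; z up its axis.
- lens_mid (a point): Lens in a round black mount with an orange face, loose: disc 40 mm in diameter, 16 mm thick, 50 g, seated in the cell with its top flush with the fixture's deck. The point is the disc's centre, 8 mm above its underside; z is its axis. With the pedal fully down it stands about 12 mm out of the deck.
- cell_mouth (a point): Centre of the round cell (42 mm in diameter, 16 mm deep) in the white fixture, at the deck's surface, 40 mm above the table. The fixture is fixed, its deck measures 170 x 170 mm and reaches from 108 mm on the -x side to 62 mm on the +x side of this point. z is up; x points from the pedal to the cell; the two holder stations (grey rings 52 mm in diameter) lie 48 mm off along +y and -y. An ejector rod comes up through the cell's floor as the pedal goes down.
- pedal_top (a point): Green ejector pedal on the fixture, 34 x 44 mm, 76 mm to the -x side of the cell. The point is the centre of its top, 14 mm above the deck at the start and 2 mm above it when fully down. It slides straight down 12 mm against a friction of about 5 N (no spring), lifts the lens by as much, and stays where it is left.
- red_pad_top (a point): Red circle, 66 mm in diameter, on a fixed aluminium plate 80 x 80 x 6 mm lying on the table: parking place of the red holder. The point is the centre of its top face, z up.
- blue_pad_top (a point): Blue circle, 66 mm in diameter, on a fixed aluminium plate 80 x 80 x 6 mm: parking place of the blue holder. The point is the centre of its top face, z up.
- dish_top (a point): White circle, 66 mm in diameter, on a fixed black plate 80 x 80 x 6 mm: the inspection plate for the lens. The point is the centre of its top face, z up. (A grey plate with a yellow circle on the table is not used.)
- vial_mid (a point): Small brown glass bottle, 38 mm in diameter, 70 mm tall, standing loose on the table beyond the fixture; to be left standing. The point is on its axis, 35 mm above the table.
Mind the look-alikes: they are no part of the job. Leave any yellow look-alike of the part that bears vial_mid alone. Leave any yellow look-alike of the part that bears blue_mid alone.

How it is judged:
By the outcome, as a careful person would: the job done as asked, in the order asked, and still so for the second after the job is handed in, with the robot touching nothing.
It also fails if it takes over 141 s, if anything falls off the work surface, if the arm or the gripper's body presses on something with over 40 N, if the wrist force passes 120 N, or if a joint passes its speed limit or range.

## Working session

There is one attempt and no reset: what is moved stays moved. The work goes in short steps, Python scripts to look and compute and a tool call to move; the robot and the scene stay as the last step left them, time stands still between calls to the robot, and variables do not carry over. Pictures are saved under pics/ and viewed, and the job is handed in when it is done.

Besides the shell and the picture viewer there is one more tool, called as name(argument=value, ...), one argument or row to a line, values as JSON. arm_command: Moves the arm, as the interface text tells. Its arguments: {"type":"object","properties":{"rows":{"type":"array"}},"required":["rows"]}

```bash
ls; mkdir -p pics
cat > h.py <<'E'
import numpy as np, cv2
from bench import arm, get_image, models
def snap(cam,fn):
    d=get_image(cam); cv2.imwrite('pics/'+fn+'.png',cv2.cvtColor(d['img'],cv2.COLOR_RGB2BGR)); return d
def onplane(d,uv,z):
    R,_=cv2.Rodrigues(np.array(d['rvec'],float)); t=np.array(d['tvec'],float).reshape(3)
    r=R.T@np.linalg.inv(d['K'])@np.array([uv[0],uv[1],1.]); c=-R.T@t
    return c+r*(z-c[2])/r[2]
def proj(d,p):
    return cv2.projectPoints(np.array(p,float).reshape(-1,1,3),np.array(d['rvec'],float),np.array(d['tvec'],float),np.array(d['K'],float),None)[0].reshape(-1,2)
E
python3 - <<'E'
from h import *
for c in('top','side'):
    d=snap(c,c+'0'); R,_=cv2.Rodrigues(np.array(d['rvec'],float)); print(c,d['K'],-R.T@np.array(d['tvec']).reshape(3)); 
    for q in['red_mid','blue_mid','lens_mid','cell_mouth','pedal_top','red_pad_top','blue_pad_top','dish_top','vial_mid']:
        try:
            for r in models.cut_out(c,q)[:4]: print(q,round(r['conf'],2),r['extent'],r['mask'].sum())
        except Exception as e: print(q,e)
s=arm.read_state();print(s, arm.grip_depth)
E
```

```text
pics
top [[449.63584687   0.         270.4001965 ]
 [  0.         449.63584687 212.00602849]
 [  0.           0.           1.        ]] [440.38697635   9.30915674 943.26458743]
red_mid 0.61 [281.9, 266.7, 308.0, 286.4] 405
red_mid 0.57 [303.2, 221.8, 328.4, 243.1] 469
blue_mid 0.75 [209.8, 214.4, 233.8, 238.3] 369
blue_mid 0.73 [398.0, 207.0, 449.6, 254.9] 1481
lens_mid 0.62 [281.6, 231.6, 302.2, 250.6] 296
cell_mouth 0.96 [249.7, 208.9, 336.8, 298.3] 5928
cell_mouth 0.47 [284.8, 268.5, 305.9, 284.5] 397
pedal_top 0.64 [282.3, 265.7, 305.5, 286.5] 400
red_pad_top 0.74 [390.7, 277.4, 435.3, 326.8] 1547
blue_pad_top 0.9 [395.2, 207.1, 448.1, 257.7] 1429
blue_pad_top 0.33 [304.1, 223.0, 328.6, 241.2] 436
dish_top 0.56 [100.3, 206.1, 151.1, 253.6] 1461
vial_mid 0.73 [283.3, 150.2, 308.1, 172.1] 323
vial_mid 0.67 [245.6, 150.9, 260.6, 173.7] 296
side [[449.71770114   0.         275.65620128]
 [  0.         449.71770114 204.4214477 ]
 [  0.           0.           1.        ]] [  53.24826028 -571.8731586   519.91010248]
red_mid 0.75 [280.2, 195.4, 298.9, 245.2] 946
blue_mid 0.85 [240.0, 180
[... 677 characters left out ...]
array([-1.06736982e+00,  3.84681244e-01,  7.89876704e-03, -2.13385745e-05,
       -1.19398504e+00, -2.58573827e-01]), 'joint_vel': array([ 6.86965621e-04,  5.04052213e-05, -6.35798871e-04,  3.99838023e-04,
        2.31146531e-03,  1.41780947e-04]), 'joint_efforts': array([-1.21047441e-05, -3.92096758e+01,  1.88618481e+01,  4.19060513e+00,
       -3.01682976e-04, -1.53626647e-06]), 'position': array([ 151.51771727, -606.33430962,  231.31975477]), 'ee_rot': array([-0.0863565,  0.7018043,  0.0863428,  0.7018249]), 'contact_force': array([ 0.14190237,  0.26509738, -0.26919643]), 'wrist_torque': array([-0.01408247,  0.08434801, -0.00946632]), 'gripper_width': 85.43062423513751} 18.700000000000003
```

View pics/top0.png

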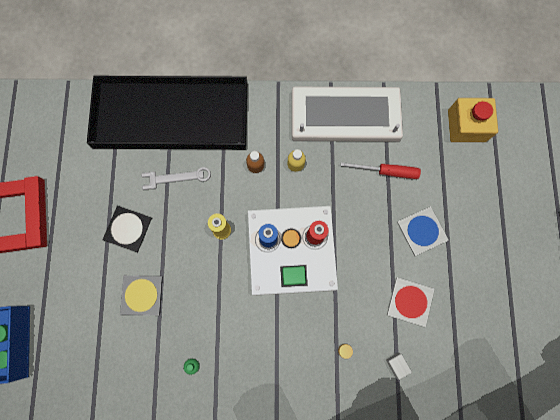

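View pics/side0.png

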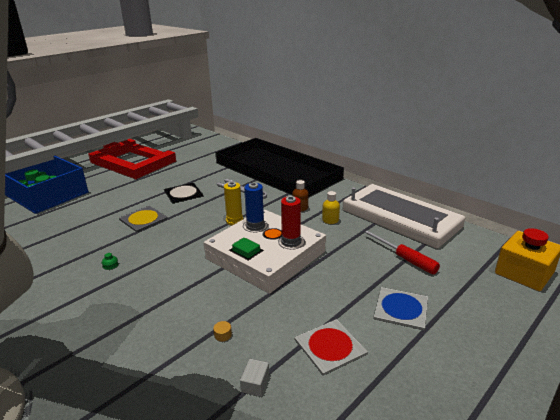

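```bash
cat > meas.py <<'E'
from h import *
def comp(m,seed):
    n,l,s,c=cv2.connectedComponentsWithStats(m.astype(np.uint8)); 
    i=min(range(1,n),key=lambda k:np.hypot(*(c[k]-seed))+ (1e3 if s[k,4]<30 else 0)); return l==i,s[i],c[i]
def masks(img):
    h=cv2.cvtColor(img,cv2.COLOR_RGB2HSV).astype(int); H,S,V=h[...,0],h[...,1],h[...,2]
    return dict(red=((H<6)|(H>174))&(S>150)&(V>70),blue=(H>100)&(H<125)&(S>140)&(V>60),org=(H>8)&(H<20)&(S>150)&(V>90),green=(H>50)&(H<85)&(S>100),white=(S<40)&(V>170))
def ell(m):
    c,_=cv2.findContours(m.astype(np.uint8),cv2.RETR_EXTERNAL,cv2.CHAIN_APPROX_NONE); c=max(c,key=cv2.contourArea); return cv2.fitEllipse(c) if len(c)>5 else None
E
python3 - <<'E'
from meas import *
seeds={'top':dict(redpad=('red',(411,302),6),bluepad=('blue',(423,231),6),dish=('white',(127,229),6),lens=('org',(291,238),40),pedal=('green',(294,275),54),deck=('white',(265,285),40)),
'side':dict(redpad=('red',(331,344),6),bluepad=('blue',(402,306),6),dish=('white',(184,192),6),lens=('org',(273,233),40),pedal=('green',(245,245),54),deck=('white',(265,260),40))}
for c in seeds:
    d=get_image(c); M=masks(d['img'])
    for k,(col,s,z) in seeds[c].items():
        m,st,cen=comp(M[col],s)
        P=onplane(d,cen,z); e=ell(m)
        print(c,k,st,cen.round(1),P[:2].round(1), e and onplane(d,e[0],z)[:2].round(1))
        if k=='deck':
            cn,_=cv2.findContours(m.astype(np.uint8),cv2.RETR_EXTERNAL,cv2.CHAIN_APPROX_NONE); cn=max(cn,key=cv2.contourArea)
            W=np.array([onplane(d,p[0],40)[:2] for p in cn],np.float32); r=cv2.minAreaRect(W); print(r)
    for nm,bx in (('vial',[0]),):
        for q in models.cut_out(c,'vial_mid'): 
            e=q['extent']; print('vial',q['conf'],onplane(d,((e[0]+e[2])/2,(e[1]+e[3])/2),35).round(0))
    for n,s in (('red',(318,232) if c=='top' else (291,220)),('blue',(268,235) if c=='top' else (254,205))):
        m,st,cen=comp(M[n],s); print(n,st,cen,onplane(d,cen,100 if c=='top' else 94).round(1))
E
```

```text
top redpad [395 286  32  32 782] [410.7 301.6] [ 454. -274.] [ 454. -274.]
top bluepad [408 216  30  30 710] [422.6 230.4] [ 601.5 -307.6] [ 601.5 -307.6]
top dish [111 213  31  31 750] [126.4 228.1] [602.8 318.5] [602.8 318.5]
top lens [287 230  13  12  32] [295.2 234.1] [586.6 -37.1] [580.7 -29.8]
top pedal [282 266  24  19 401] [293.7 275.2] [502.7 -33. ] [502.7 -33. ]
top deck [ 248  206   90   89 5286] [291.2 250.9] [552.4 -28.8] [553.9 -29.6]
((556.3267822265625, -29.60694122314453), (172.16542053222656, 171.16712951660156), 3.6779632568359375)
vial 0.76 [737.  50.  35.]
vial 0.58 [743. -37.  35.]
red [307 221  21  24 278] [316.24820144 233.14748201] [579. -74. 100.]
blue [259 224  19  24 253] [267.75889328 236.13438735] [572.7  18.  100. ]
side redpad [ 309  328   43   33 1108] [330.1 344.1] [ 454.  -273.8] [ 454.  -273.8]
side bluepad [382 293  40  27 813] [401.6 305.9] [ 602. -307.] [ 602.1 -307. ]
side dish [170 186  26  11 217] [182.7 191.2] [601.1 320.4] [601.2 320.5]
side lens [265 229  17   9 124] [272.6 233. ] [579.  -26.6] [579.  -26.6]
side pedal [232 238  29  21 389] [245.8 247.7] [494.7 -41.7] [494.7 -41.7]
side deck [ 204  218  121   58 2200] [261.6 246.7] [530.6 -45.5] [536.4 -38.6]
((555.7648315429688, -27.865341186523438), (170.06182861328125, 171.4167022705078), 3.9120676517486572)
vial 0.61 [751. -37.  35.]
vial 0.57 [746.  45.  35.]
red [281 197  20  42 634] [290.47949527 217.98895899] [579.2 -75.6  94. ]
blue [245 183  17  40 379] [253.7994723  202.81794195] [573.4  18.8  94. ]
```

Run:
```python
from h import *
y=np.deg2rad(3.8); ex=np.array([np.cos(y),np.sin(y)]); ey=np.array([-ex[1],ex[0]]); C=np.array([579.,-27.2])
for c,b in(('top',(240,195,345,305)),('side',(195,165,335,300))):
    d=get_image(c); im=cv2.cvtColor(d['img'],cv2.COLOR_RGB2BGR); x0,y0,x1,y1=b; k=5
    o=cv2.resize(im[y0:y1,x0:x1],None,fx=k,fy=k,interpolation=cv2.INTER_CUBIC)
    def ring(p,r,z,col):
        t=np.linspace(0,2*np.pi,60); q=proj(d,np.c_[p[0]+r*np.cos(t),p[1]+r*np.sin(t),0*t+z]); q=(q+.5-[x0,y0])*k
        cv2.polylines(o,[q.astype(int)],True,col,1)
    ring(C,20,40,(0,0,0))
    for s in(48,-48):
        p=C+s*ey; ring(p,26,40,(255,0,255)); ring(p,18,130,(0,255,255)); ring(p,20,40,(255,255,0))
    cr=[C+a*ex+b2*ey for a,b2 in((-108,-85),(62,-85),(62,85),(-108,85))]
    q=(proj(d,[[*p,40] for p in cr])+.5-[x0,y0])*k; cv2.polylines(o,[q.astype(int)],True,(0,0,255),1)
    cr=[C+a*ex+b2*ey for a,b2 in((-93,-22),(-59,-22),(-59,22),(-93,22))]
    q=(proj(d,[[*p,54] for p in cr])+.5-[x0,y0])*k; cv2.polylines(o,[q.astype(int)],True,(0,0,255),1)
    cv2.imwrite(f'pics/ov_{c}.png',cv2.resize(o,None,fx=1 if c=='top' else .85,fy=1 if c=='top' else .85))
```

```text
(no output)
```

View pics/ov_top.png

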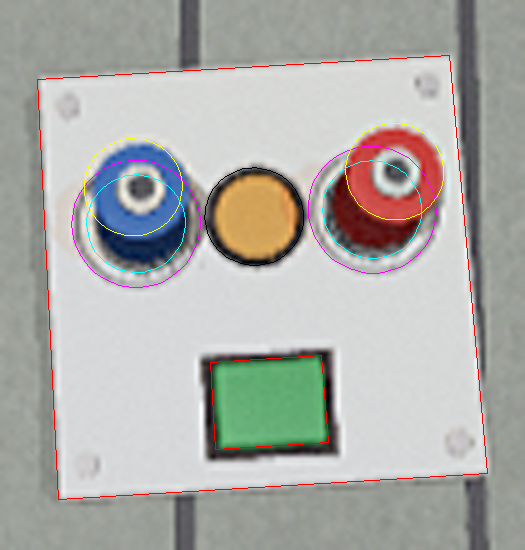

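View pics/ov_side.png

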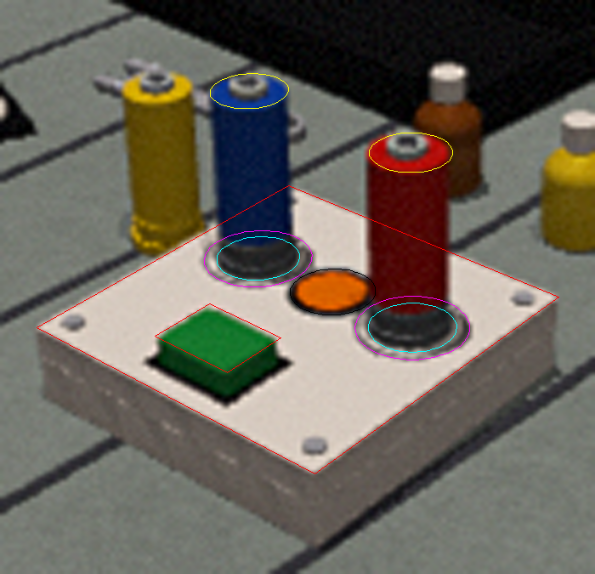

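```bash
cat > go.py <<'E'
import sys; from h import *
from scipy.spatial.transform import Rotation as Ro
Y=np.deg2rad(3.8); ex=np.array([np.cos(Y),np.sin(Y)]); ey=np.array([-ex[1],ex[0]]); C=np.array([579.,-27.2])
P=dict(red=C-48*ey,blue=C+48*ey,cell=C,pedal=C-76*ex,redpad=np.array([454,-274.]),bluepad=np.array([601.8,-307.3]),dish=np.array([602,319.5]))
def rot(yaw): # tool y at yaw
    x=np.array([0,0,-1.]); y=np.array([np.cos(yaw),np.sin(yaw),0]); return np.c_[x,y,np.cross(x,y)]
s=arm.read_state(); R0=Ro.from_quat(s['ee_rot']).as_matrix(); p=s['position']
def to(xy,z,off=(0,0)):
    best=min((rot(Y),rot(Y+np.pi)),key=lambda R:Ro.from_matrix(R0.T@R).magnitude())
    d=R0.T@(np.array([xy[0]+off[0],xy[1]+off[1],z])-p); w=np.degrees(Ro.from_matrix(R0.T@best).as_rotvec())
    print('d(m)',(d/1000).round(4),'w',w.round(2))
print('t',s['clock'],'p',p.round(1),'yaw',np.degrees(np.arctan2(R0[1,1],R0[0,1])).round(2),'F',s['contact_force'].round(1),'w',round(s['gripper_width'],1),'j',s['joints'].round(2))
for a in sys.argv[1:]:
    n,z=a.split(':'); to(P[n],float(z)) if n!='here' else to(p[:2],float(z))
E
python3 go.py red:231 red:81; python3 -c "
from go import *
print(P)"
```

```text
t 1.3 p [ 151.5 -606.3  231.3] yaw 104.02 F [0.4 0.6 0.6] w 85.2 j [-1.07  0.38  0.01  0.   -1.19 -0.26]
d(m) [3.000e-04 4.110e-01 5.466e-01] w [-79.78  -0.    -0.  ]
d(m) [0.1503 0.411  0.5466] w [-79.78  -0.    -0.  ]
t 1.3 p [ 151.5 -606.3  231.3] yaw 104.02 F [0.4 0.6 0.6] w 85.2 j [-1.07  0.38  0.01  0.   -1.19 -0.26]
{'red': array([582.18114722, -75.09447048]), 'blue': array([575.81885278,  20.69447048]), 'cell': array([579. , -27.2]), 'pedal': array([503.16708841, -32.23681643]), 'redpad': array([ 454., -274.]), 'bluepad': array([ 601.8, -307.3]), 'dish': array([602. , 319.5])}
```

arm_command(
  rows=[
    {"dy": 0.025,"dz": 0.034,"wx": -5},
    {"dy": 0.05,"dz": 0.068,"wx": -10},
    {"dy": 0.075,"dz": 0.102,"wx": -15},
    {"dy": 0.1,"dz": 0.136,"wx": -20},
    {"dy": 0.125,"dz": 0.17,"wx": -25},
    {"dy": 0.15,"dz": 0.204,"wx": -30},
    {"dy": 0.175,"dz": 0.238,"wx": -35},
    {"dy": 0.2,"dz": 0.272,"wx": -40},
  ],
)

```text
validation failed for argument at $.ro...
```

```bash
python3 go.py red:231
```

```text
t 1.3 p [ 151.5 -606.3  231.3] yaw 104.02 F [0.4 0.6 0.6] w 85.2 j [-1.07  0.38  0.01  0.   -1.19 -0.26]
d(m) [3.000e-04 4.110e-01 5.466e-01] w [-79.78  -0.    -0.  ]
```

Rows need all the fields, it seems.

arm_command(
  rows=[
    {"dx": 0,"dy": 0.025,"dz": 0.034,"wx": -5,"wy": 0,"wz": 0,"gripper": -1},
    {"dx": 0,"dy": 0.05,"dz": 0.068,"wx": -10,"wy": 0,"wz": 0,"gripper": -1},
    {"dx": 0,"dy": 0.075,"dz": 0.102,"wx": -15,"wy": 0,"wz": 0,"gripper": -1},
    {"dx": 0,"dy": 0.1,"dz": 0.136,"wx": -20,"wy": 0,"wz": 0,"gripper": -1},
    {"dx": 0,"dy": 0.125,"dz": 0.17,"wx": -25,"wy": 0,"wz": 0,"gripper": -1},
    {"dx": 0,"dy": 0.15,"dz": 0.204,"wx": -30,"wy": 0,"wz": 0,"gripper": -1},
    {"dx": 0,"dy": 0.175,"dz": 0.238,"wx": -35,"wy": 0,"wz": 0,"gripper": -1},
    {"dx": 0,"dy": 0.2,"dz": 0.272,"wx": -40,"wy": 0,"wz": 0,"gripper": -1},
  ],
)

```text
clock: 2.1
position: [367.8, -345.0, 231.6]
ee_rot: [-0.323, 0.629, 0.322, 0.63]
contact_force: [0.9, -0.8, 0.4]
gripper_width: 85.5
```

```bash
python3 go.py red:231
```

```text
t 2.1 p [ 367.8 -345.   231.6] yaw 144.23 F [ 0.9 -0.8  0.4] w 85.5 j [-0.43  0.18 -0.28  0.   -1.11 -0.19]
d(m) [ 0.0007 -0.0162  0.3443] w [-3.957e+01 -1.000e-02  4.000e-02]
```

arm_command(
  rows=[
    {"dx": 0,"dy": -0.002,"dz": 0.045,"wx": -6,"wy": 0,"wz": 0,"gripper": -1},
    {"dx": 0,"dy": -0.004,"dz": 0.09,"wx": -12,"wy": 0,"wz": 0,"gripper": -1},
    {"dx": 0,"dy": -0.007,"dz": 0.14,"wx": -18,"wy": 0,"wz": 0,"gripper": -1},
    {"dx": 0,"dy": -0.01,"dz": 0.19,"wx": -24,"wy": 0,"wz": 0,"gripper": -1},
    {"dx": 0,"dy": -0.012,"dz": 0.24,"wx": -30,"wy": 0,"wz": 0,"gripper": -1},
    {"dx": 0,"dy": -0.014,"dz": 0.29,"wx": -35,"wy": 0,"wz": 0,"gripper": -1},
    {"dx": 0,"dy": -0.0155,"dz": 0.33,"wx": -38,"wy": 0,"wz": 0,"gripper": -1},
    {"dx": 0.001,"dy": -0.0162,"dz": 0.3443,"wx": -39.57,"wy": 0,"wz": 0,"gripper": -1},
  ],
)

```text
clock: 2.9
position: [584.3, -72.1, 230.4]
ee_rot: [0.518, -0.482, -0.517, -0.482]
contact_force: [-0.2, -0.0, -0.7]
gripper_width: 85.3
```

```bash
python3 go.py red:231 red:81
```

```text
t 2.9 p [584.3 -72.1 230.4] yaw -175.91 F [-0.2 -0.  -0.7] w 85.3 j [ 0.15  0.32 -0.09  0.   -1.16 -0.08]
d(m) [-0.0006  0.0023 -0.0028] w [ 0.29 -0.02  0.09]
d(m) [ 0.1494  0.0025 -0.0028] w [ 0.29 -0.02  0.09]
```

arm_command(
  rows=[
    {"dx": 0.01,"dy": 0.0023,"dz": -0.0028,"wx": 0.3,"wy": 0,"wz": 0,"gripper": -1},
    {"dx": 0.03,"dy": 0.0023,"dz": -0.0028,"wx": 0.3,"wy": 0,"wz": 0,"gripper": -1},
    {"dx": 0.055,"dy": 0.0023,"dz": -0.0028,"wx": 0.3,"wy": 0,"wz": 0,"gripper": -1},
    {"dx": 0.08,"dy": 0.0024,"dz": -0.0028,"wx": 0.3,"wy": 0,"wz": 0,"gripper": -1},
    {"dx": 0.105,"dy": 0.0024,"dz": -0.0028,"wx": 0.3,"wy": 0,"wz": 0,"gripper": -1},
    {"dx": 0.13,"dy": 0.0025,"dz": -0.0028,"wx": 0.3,"wy": 0,"wz": 0,"gripper": -1},
    {"dx": 0.145,"dy": 0.0025,"dz": -0.0028,"wx": 0.3,"wy": 0,"wz": 0,"gripper": -1},
    {"dx": 0.149,"dy": 0.0025,"dz": -0.0028,"wx": 0.3,"wy": 0,"wz": 0,"gripper": -1},
  ],
)

```text
clock: 3.7
position: [579.6, -76.6, 79.1]
ee_rot: [-0.515, 0.485, 0.516, 0.483]
contact_force: [0.1, 1.3, -0.4]
gripper_width: 85.4
```

```bash
python3 go.py red:81; python3 -c "
from h import *
d=snap('side','s1');d=snap('top','t1')"
```

```text
t 3.7 p [579.6 -76.6  79.1] yaw -176.36 F [ 0.1  1.3 -0.4] w 85.4 j [ 0.15  0.47 -0.28  0.   -0.82 -0.08]
d(m) [-0.0019 -0.0027  0.0013] w [-0.16 -0.02 -0.22]
```

View pics/s1.png

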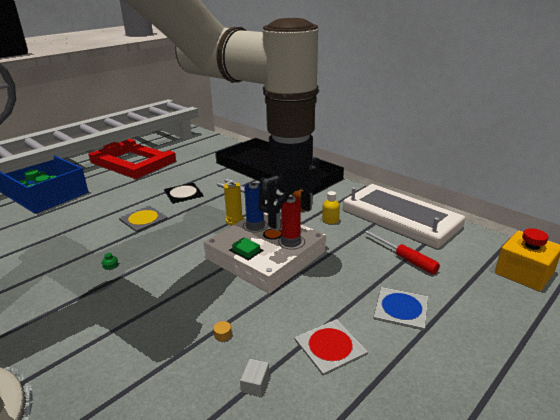

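Run:
```python
from h import *
import cv2
a=cv2.imread('pics/s1.png')[130:280,190:350]; b=cv2.imread('pics/t1.png')[150:310,210:370]
s=arm.read_state();
cv2.imwrite('pics/z1.png',np.hstack([cv2.resize(a,(400,400*150//160)),cv2.resize(b,(400,375))]))
for c in('side','top'):
    d=get_image(c); print(c,proj(d,[s['position'],s['position']+[0,0,150]]))
```

```text
side [[291.50872733 223.66922863]
 [290.94167446 149.01553287]]
top [[316.42891082 233.58137831]
 [325.42266027 218.63077079]]
```

View pics/z1.png

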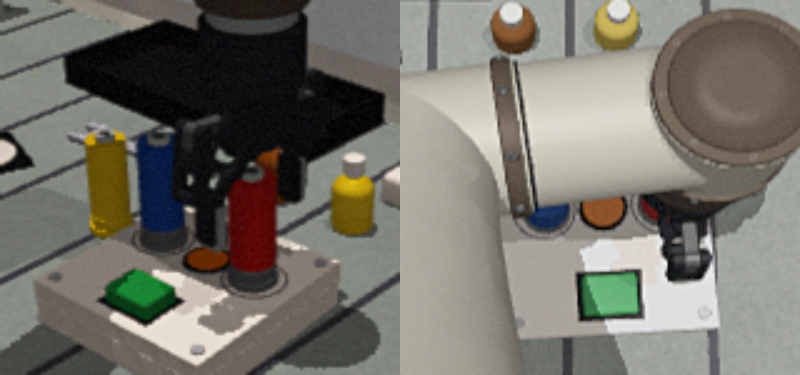

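arm_command(
  rows=[
    {"dx": -0.0019,"dy": -0.0027,"dz": 0.0013,"wx": -0.1,"wy": 0,"wz": -0.2,"gripper": -1},
    {"dx": -0.0019,"dy": -0.0027,"dz": 0.0013,"wx": -0.1,"wy": 0,"wz": -0.2,"gripper": -1},
    {"dx": -0.0019,"dy": -0.0027,"dz": 0.0013,"wx": -0.1,"wy": 0,"wz": -0.2,"gripper": -1},
    {"dx": -0.0019,"dy": -0.0027,"dz": 0.0013,"wx": -0.1,"wy": 0,"wz": -0.2,"gripper": 1},
    {"dx": -0.0019,"dy": -0.0027,"dz": 0.0013,"wx": -0.1,"wy": 0,"wz": -0.2,"gripper": 1},
    {"dx": -0.0019,"dy": -0.0027,"dz": 0.0013,"wx": -0.1,"wy": 0,"wz": -0.2,"gripper": 1},
    {"dx": -0.0019,"dy": -0.0027,"dz": 0.0013,"wx": -0.1,"wy": 0,"wz": -0.2,"gripper": 1},
    {"dx": -0.0019,"dy": -0.0027,"dz": 0.0013,"wx": -0.1,"wy": 0,"wz": -0.2,"gripper": 1},
  ],
)

```text
clock: 4.7
position: [584.6, -74.2, 84.1]
ee_rot: [0.518, -0.482, -0.515, -0.484]
contact_force: [-0.8, 0.4, 0.5]
gripper_width: 34.9
```

```bash
python3 go.py red:81 red:141
```

```text
t 4.7 p [584.6 -74.2  84.1] yaw -176.15 F [-0.8  0.4  0.5] w 34.9 j [ 0.15  0.47 -0.27  0.   -0.83 -0.08]
d(m) [ 0.0031  0.0025 -0.0007] w [ 0.05 -0.03  0.3 ]
d(m) [-0.0569  0.0022 -0.0007] w [ 0.05 -0.03  0.3 ]
```

Run:
```python
from h import *
for i in range(8):
    get_image('top'); s=arm.read_state(); print(s['position'].round(1),s['joints'].round(4),s['joint_vel'].round(3)[:3],s['contact_force'].round(1),round(s['gripper_width'],1))
```

```text
[584.6 -74.2  84.1] [ 0.1488  0.4652 -0.2728  0.0014 -0.8275 -0.0826] [0.001 0.    0.001] [-1.3  0.5 -0.1] 34.7
[584.6 -74.2  84.1] [ 0.1489  0.4652 -0.2729  0.0014 -0.8274 -0.0826] [-0.    -0.001  0.001] [-1.  -0.7  1.4] 35.1
[584.8 -74.2  84.1] [ 0.1488  0.4652 -0.2728  0.0014 -0.827  -0.0826] [-0.001  0.002  0.001] [-0.6  0.5 -0.1] 34.6
[585.  -74.2  84.2] [ 0.1488  0.4652 -0.2727  0.0015 -0.8267 -0.0826] [0.001 0.003 0.002] [-0.7  0.6 -0.9] 34.6
[585.1 -74.2  84.1] [ 0.1488  0.4653 -0.2726  0.0015 -0.8265 -0.0826] [ 0.002 -0.     0.001] [-1.   0.2  0.1] 34.7
[585.1 -74.2  84.2] [ 0.1488  0.4654 -0.2725  0.0015 -0.8265 -0.0826] [0.003 0.001 0.   ] [-0.  -0.9 -1. ] 34.9
[585.2 -74.2  84.1] [ 0.1488  0.4654 -0.2725  0.0015 -0.8264 -0.0826] [0.001 0.001 0.001] [-0.4  0.  -0.5] 35.0
[585.2 -74.2  84.1] [ 0.1488  0.4655 -0.2725  0.0015 -0.8263 -0.0826] [0.001 0.001 0.001] [-1.2  0.5 -0.1] 34.7
```

arm_command(
  rows=[
    {"dx": -0.006,"dy": 0,"dz": 0,"wx": 0,"wy": 0,"wz": 0,"gripper": 1},
    {"dx": -0.015,"dy": 0,"dz": 0,"wx": 0,"wy": 0,"wz": 0,"gripper": 1},
    {"dx": -0.025,"dy": 0,"dz": 0,"wx": 0,"wy": 0,"wz": 0,"gripper": 1},
    {"dx": -0.035,"dy": 0,"dz": 0,"wx": 0,"wy": 0,"wz": 0,"gripper": 1},
    {"dx": -0.045,"dy": 0,"dz": 0,"wx": 0,"wy": 0,"wz": 0,"gripper": 1},
    {"dx": -0.055,"dy": 0,"dz": 0,"wx": 0,"wy": 0,"wz": 0,"gripper": 1},
    {"dx": -0.062,"dy": 0,"dz": 0,"wx": 0,"wy": 0,"wz": 0,"gripper": 1},
    {"dx": -0.065,"dy": 0,"dz": 0,"wx": 0,"wy": 0,"wz": 0,"gripper": 1},
  ],
)

```text
clock: 5.9
position: [585.2, -74.2, 150.3]
ee_rot: [0.519, -0.481, -0.514, -0.485]
contact_force: [-0.6, 0.6, -1.7]
gripper_width: 34.7
```

```bash
python3 -c "
from h import *
snap('top','t2');snap('side','s2')"; python3 go.py redpad:150
```

```text
t 6.0 p [584.9 -74.2 149.6] yaw -176.15 F [-1.  -0.7 -1.9] w 35.1 j [ 0.15  0.39 -0.2   0.   -0.97 -0.08]
d(m) [-0.0014  0.1441 -0.1906] w [ 0.05 -0.03  0.43]
```

View pics/s2.png

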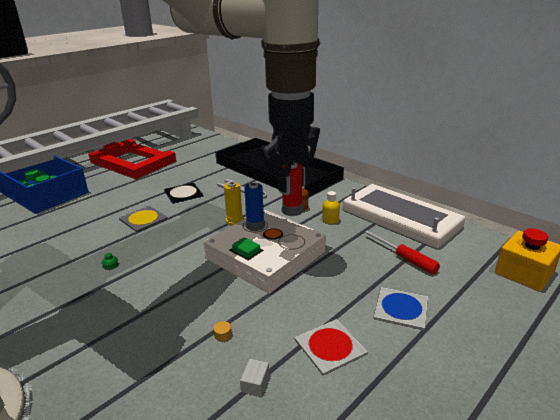

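arm_command(
  rows=[
    {"dx": 0,"dy": 0.01,"dz": -0.013,"wx": 0,"wy": 0,"wz": 0.4,"gripper": 1},
    {"dx": 0,"dy": 0.03,"dz": -0.04,"wx": 0,"wy": 0,"wz": 0.4,"gripper": 1},
    {"dx": 0,"dy": 0.055,"dz": -0.072,"wx": 0,"wy": 0,"wz": 0.4,"gripper": 1},
    {"dx": 0,"dy": 0.082,"dz": -0.108,"wx": 0,"wy": 0,"wz": 0.4,"gripper": 1},
    {"dx": 0,"dy": 0.108,"dz": -0.142,"wx": 0,"wy": 0,"wz": 0.4,"gripper": 1},
    {"dx": 0,"dy": 0.128,"dz": -0.168,"wx": 0,"wy": 0,"wz": 0.4,"gripper": 1},
    {"dx": 0,"dy": 0.14,"dz": -0.184,"wx": 0,"wy": 0,"wz": 0.4,"gripper": 1},
    {"dx": 0,"dy": 0.1441,"dz": -0.1897,"wx": 0,"wy": 0,"wz": 0.4,"gripper": 1},
  ],
)

```text
clock: 6.8
position: [451.6, -274.8, 148.1]
ee_rot: [-0.515, 0.484, 0.516, 0.483]
contact_force: [-0.1, 0.5, -1.7]
gripper_width: 34.9
```

```bash
python3 -c "
from h import *
[get_image('top') for i in range(4)]"; python3 go.py redpad:53
```

```text
t 7.0 p [ 454.  -272.9  148.4] yaw -176.14 F [ 0.1 -0.6 -0.6] w 35.1 j [-0.23  0.3  -0.34  0.   -0.92  0.3 ]
d(m) [ 0.0954  0.0001 -0.0011] w [ 0.06 -0.02  0.02]
```

arm_command(
  rows=[
    {"dx": 0.012,"dy": 0,"dz": 0,"wx": 0,"wy": 0,"wz": 0,"gripper": 1},
    {"dx": 0.03,"dy": 0,"dz": 0,"wx": 0,"wy": 0,"wz": 0,"gripper": 1},
    {"dx": 0.05,"dy": 0,"dz": 0,"wx": 0,"wy": 0,"wz": 0,"gripper": 1},
    {"dx": 0.07,"dy": 0,"dz": 0,"wx": 0,"wy": 0,"wz": 0,"gripper": 1},
    {"dx": 0.083,"dy": 0,"dz": 0,"wx": 0,"wy": 0,"wz": 0,"gripper": 1},
    {"dx": 0.09,"dy": 0,"dz": 0,"wx": 0,"wy": 0,"wz": 0,"gripper": 1},
    {"dx": 0.094,"dy": 0,"dz": 0,"wx": 0,"wy": 0,"wz": 0,"gripper": 1},
    {"dx": 0.094,"dy": 0,"dz": 0,"wx": 0,"wy": 0,"wz": 0,"gripper": 1},
  ],
)

```text
clock: 7.8
position: [454.2, -272.5, 54.0]
ee_rot: [-0.517, 0.483, 0.517, 0.483]
contact_force: [-0.7, -0.4, -1.0]
gripper_width: 35.0
```

```bash
python3 -c "
from h import *
snap('top','t3');snap('side','s3');snap('side','s3')"; python3 go.py redpad:50; python3 -c "
import cv2;a=cv2.imread('pics/s3.png')[200:390,250:420];cv2.imwrite('pics/z3.png',cv2.resize(a,None,fx=3,fy=3))"
```

```text
t 7.95 p [ 454.6 -273.    55.1] yaw -176.13 F [ 0.3 -0.5 -1.3] w 34.3 j [-0.23  0.43 -0.44  0.   -0.7   0.3 ]
d(m) [ 0.0051  0.0007 -0.001 ] w [ 0.07 -0.05  0.1 ]
```

View pics/z3.png

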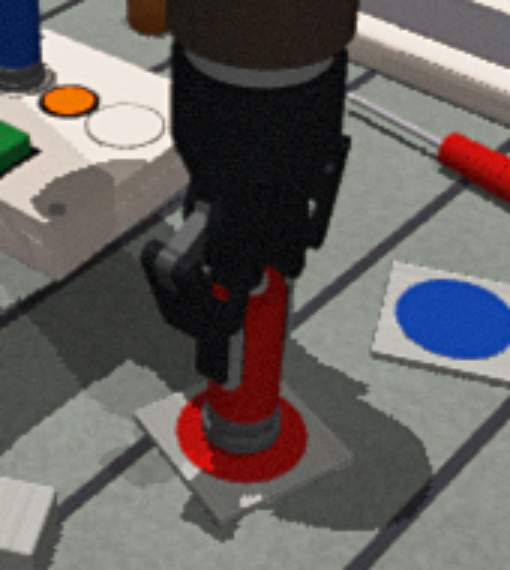

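arm_command(
  rows=[
    {"dx": 0.001,"dy": 0,"dz": 0,"wx": 0,"wy": 0,"wz": 0,"gripper": 1},
    {"dx": 0.002,"dy": 0,"dz": 0,"wx": 0,"wy": 0,"wz": 0,"gripper": 1},
    {"dx": 0.003,"dy": 0,"dz": 0,"wx": 0,"wy": 0,"wz": 0,"gripper": 1},
    {"dx": 0.004,"dy": 0,"dz": 0,"wx": 0,"wy": 0,"wz": 0,"gripper": 1},
    {"dx": 0.0048,"dy": 0,"dz": 0,"wx": 0,"wy": 0,"wz": 0,"gripper": 1},
    {"dx": 0.0048,"dy": 0,"dz": 0,"wx": 0,"wy": 0,"wz": 0,"gripper": 1},
    {"dx": 0.0048,"dy": 0,"dz": 0,"wx": 0,"wy": 0,"wz": 0,"gripper": 1},
    {"dx": 0.0048,"dy": 0,"dz": 0,"wx": 0,"wy": 0,"wz": 0,"gripper": 1},
  ],
)

```text
clock: 8.75
position: [454.6, -273.0, 50.2]
ee_rot: [0.517, -0.483, -0.516, -0.483]
contact_force: [0.1, -0.3, -2.2]
gripper_width: 34.8
```

arm_command(
  rows=[
    {"dx": 0.0004,"dy": 0,"dz": 0,"wx": 0,"wy": 0,"wz": 0,"gripper": 1},
    {"dx": 0.0007,"dy": 0,"dz": 0,"wx": 0,"wy": 0,"wz": 0,"gripper": 1},
    {"dx": 0.0007,"dy": 0,"dz": 0,"wx": 0,"wy": 0,"wz": 0,"gripper": 1},
    {"dx": 0.0007,"dy": 0,"dz": 0,"wx": 0,"wy": 0,"wz": 0,"gripper": 0},
    {"dx": 0.0007,"dy": 0,"dz": 0,"wx": 0,"wy": 0,"wz": 0,"gripper": -0.5},
    {"dx": 0.0007,"dy": 0,"dz": 0,"wx": 0,"wy": 0,"wz": 0,"gripper": -1},
    {"dx": 0.0007,"dy": 0,"dz": 0,"wx": 0,"wy": 0,"wz": 0,"gripper": -1},
    {"dx": 0.0007,"dy": 0,"dz": 0,"wx": 0,"wy": 0,"wz": 0,"gripper": -1},
  ],
)

```text
clock: 9.55
position: [454.7, -273.0, 49.5]
ee_rot: [0.517, -0.483, -0.516, -0.483]
contact_force: [0.3, 0.8, -0.4]
gripper_width: 85.3
```

arm_command(
  rows=[
    {"dx": -0.006,"dy": 0,"dz": 0,"wx": 0,"wy": 0,"wz": 0,"gripper": -1},
    {"dx": -0.02,"dy": 0,"dz": 0,"wx": 0,"wy": 0,"wz": 0,"gripper": -1},
    {"dx": -0.04,"dy": 0,"dz": 0,"wx": 0,"wy": 0,"wz": 0,"gripper": -1},
    {"dx": -0.065,"dy": 0,"dz": 0,"wx": 0,"wy": 0,"wz": 0,"gripper": -1},
    {"dx": -0.095,"dy": 0,"dz": 0,"wx": 0,"wy": 0,"wz": 0,"gripper": -1},
    {"dx": -0.125,"dy": 0,"dz": 0,"wx": 0,"wy": 0,"wz": 0,"gripper": -1},
    {"dx": -0.145,"dy": 0,"dz": 0,"wx": 0,"wy": 0,"wz": 0,"gripper": -1},
    {"dx": -0.15,"dy": 0,"dz": 0,"wx": 0,"wy": 0,"wz": 0,"gripper": -1},
  ],
)

```text
clock: 10.35
position: [455.7, -273.4, 202.6]
ee_rot: [0.519, -0.482, -0.514, -0.484]
contact_force: [0.1, -0.5, -1.1]
gripper_width: 85.0
```

```bash
python3 -c "
from h import *
snap('top','t4');snap('side','s4')"; python3 go.py blue:200
```

```text
t 10.45 p [ 454.5 -272.8  200. ] yaw -176.13 F [ 0.  -0.2 -0.6] w 85.1 j [-0.23  0.25 -0.27  0.   -1.05  0.3 ]
d(m) [ 2.000e-04 -1.408e-01  2.847e-01] w [ 0.07 -0.06  0.19]
```

View pics/s4.png

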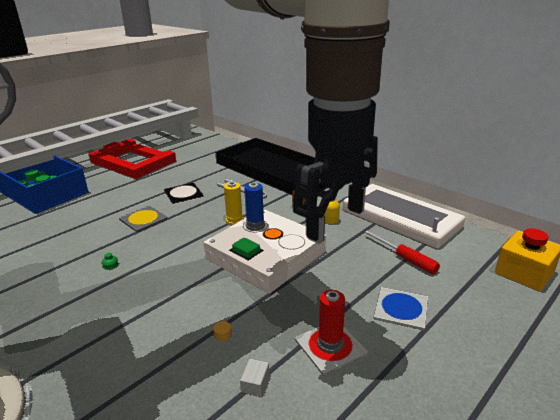

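arm_command(
  rows=[
    {"dx": 0,"dy": -0.015,"dz": 0.03,"wx": 0,"wy": 0,"wz": 0,"gripper": -1},
    {"dx": 0,"dy": -0.035,"dz": 0.07,"wx": 0,"wy": 0,"wz": 0,"gripper": -1},
    {"dx": 0,"dy": -0.057,"dz": 0.114,"wx": 0,"wy": 0,"wz": 0,"gripper": -1},
    {"dx": 0,"dy": -0.079,"dz": 0.158,"wx": 0,"wy": 0,"wz": 0,"gripper": -1},
    {"dx": 0,"dy": -0.1,"dz": 0.2,"wx": 0,"wy": 0,"wz": 0,"gripper": -1},
    {"dx": 0,"dy": -0.121,"dz": 0.242,"wx": 0,"wy": 0,"wz": 0,"gripper": -1},
    {"dx": 0,"dy": -0.135,"dz": 0.272,"wx": 0,"wy": 0,"wz": 0.2,"gripper": -1},
    {"dx": 0,"dy": -0.141,"dz": 0.2842,"wx": 0,"wy": 0,"wz": 0.2,"gripper": -1},
  ],
)

```text
clock: 11.25
position: [576.2, 22.9, 198.0]
ee_rot: [-0.517, 0.483, 0.518, 0.481]
contact_force: [-0.6, -0.2, 0.3]
gripper_width: 85.7
```

```bash
python3 -c "
from h import *
[get_image('top') for i in range(5)]"; python3 go.py blue:84
```

```text
t 11.5 p [575.2  19.2 199.4] yaw -176.2 F [ 0.7 -0.6  0.4] w 85.1 j [ 0.32  0.33 -0.16  0.   -1.08 -0.25]
d(m) [ 0.1154 -0.001   0.0016] w [-0.   -0.08 -0.13]
```

arm_command(
  rows=[
    {"dx": 0.01,"dy": -0.0012,"dz": 0.001,"wx": 0,"wy": 0,"wz": 0,"gripper": -1},
    {"dx": 0.025,"dy": -0.0012,"dz": 0.001,"wx": 0,"wy": 0,"wz": 0,"gripper": -1},
    {"dx": 0.045,"dy": -0.0012,"dz": 0.001,"wx": 0,"wy": 0,"wz": 0,"gripper": -1},
    {"dx": 0.068,"dy": -0.0012,"dz": 0.001,"wx": 0,"wy": 0,"wz": 0,"gripper": -1},
    {"dx": 0.09,"dy": -0.0012,"dz": 0.001,"wx": 0,"wy": 0,"wz": 0,"gripper": -1},
    {"dx": 0.105,"dy": -0.0012,"dz": 0.001,"wx": 0,"wy": 0,"wz": 0,"gripper": -1},
    {"dx": 0.113,"dy": -0.0012,"dz": 0.001,"wx": 0,"wy": 0,"wz": 0,"gripper": -1},
    {"dx": 0.115,"dy": -0.0012,"dz": 0.001,"wx": 0,"wy": 0,"wz": 0,"gripper": -1},
  ],
)

```text
clock: 12.3
position: [575.2, 19.1, 83.2]
ee_rot: [-0.515, 0.485, 0.517, 0.482]
contact_force: [0.1, -0.2, -0.0]
gripper_width: 85.4
```

```bash
python3 -c "
from h import *
[snap('side','s5') for i in range(5)]"; python3 go.py blue:84;python3 -c "
import cv2;a=cv2.imread('pics/s5.png')[130:290,180:340];cv2.imwrite('pics/z5.png',cv2.resize(a,None,fx=3,fy=3))"
```

```text
t 12.55 p [576.7  20.1  85.3] yaw -176.2 F [-0.6 -0.5  0.3] w 85.4 j [ 0.32  0.45 -0.3   0.   -0.82 -0.25]
d(m) [0.0013 0.0008 0.0006] w [-0.   -0.06 -0.02]
```

View pics/z5.png

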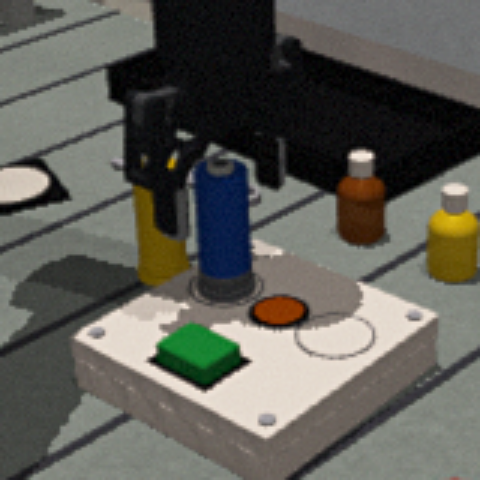

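arm_command(
  rows=[
    {"dx": 0.0013,"dy": 0,"dz": 0,"wx": 0,"wy": 0,"wz": 0,"gripper": 0},
    {"dx": 0.0013,"dy": 0,"dz": 0,"wx": 0,"wy": 0,"wz": 0,"gripper": 1},
    {"dx": 0.0013,"dy": 0,"dz": 0,"wx": 0,"wy": 0,"wz": 0,"gripper": 1},
    {"dx": 0.0013,"dy": 0,"dz": 0,"wx": 0,"wy": 0,"wz": 0,"gripper": 1},
    {"dx": 0.0013,"dy": 0,"dz": 0,"wx": 0,"wy": 0,"wz": 0,"gripper": 1},
    {"dx": 0.0013,"dy": 0,"dz": 0,"wx": 0,"wy": 0,"wz": 0,"gripper": 1},
    {"dx": 0.0013,"dy": 0,"dz": 0,"wx": 0,"wy": 0,"wz": 0,"gripper": 1},
    {"dx": 0.0013,"dy": 0,"dz": 0,"wx": 0,"wy": 0,"wz": 0,"gripper": 1},
  ],
)

```text
clock: 13.35
position: [576.4, 20.0, 84.3]
ee_rot: [0.516, -0.484, -0.516, -0.483]
contact_force: [-3.2, 0.3, 5.1]
gripper_width: 35.0
```

arm_command(
  rows=[
    {"dx": -0.006,"dy": 0,"dz": 0,"wx": 0,"wy": 0,"wz": 0,"gripper": 1},
    {"dx": -0.015,"dy": 0,"dz": 0,"wx": 0,"wy": 0,"wz": 0,"gripper": 1},
    {"dx": -0.025,"dy": 0,"dz": 0,"wx": 0,"wy": 0,"wz": 0,"gripper": 1},
    {"dx": -0.035,"dy": 0,"dz": 0,"wx": 0,"wy": 0,"wz": 0,"gripper": 1},
    {"dx": -0.045,"dy": 0,"dz": 0,"wx": 0,"wy": 0,"wz": 0,"gripper": 1},
    {"dx": -0.055,"dy": 0,"dz": 0,"wx": 0,"wy": 0,"wz": 0,"gripper": 1},
    {"dx": -0.062,"dy": 0,"dz": 0,"wx": 0,"wy": 0,"wz": 0,"gripper": 1},
    {"dx": -0.065,"dy": 0,"dz": 0,"wx": 0,"wy": 0,"wz": 0,"gripper": 1},
  ],
)

```text
clock: 14.15
position: [576.9, 20.2, 150.5]
ee_rot: [0.517, -0.483, -0.516, -0.483]
contact_force: [0.3, -0.3, -2.0]
gripper_width: 34.8
```

```bash
python3 -c "
from h import *
[snap('side','s6') for i in range(3)]"; python3 go.py bluepad:150
```

```text
t 14.3 p [576.3  20.1 149.2] yaw -176.21 F [-0.  -0.5 -1.8] w 34.6 j [ 0.32  0.38 -0.23  0.   -0.97 -0.25]
d(m) [-0.0004 -0.0038 -0.3284] w [-0.01 -0.06 -0.06]
```

View pics/s6.png

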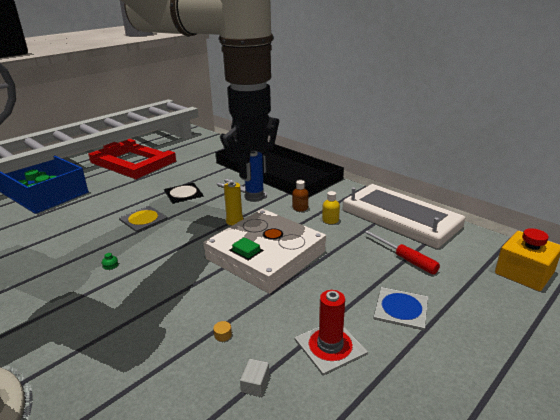

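arm_command(
  rows=[
    {"dx": 0,"dy": 0,"dz": -0.015,"wx": 0,"wy": 0,"wz": 0,"gripper": 1},
    {"dx": 0,"dy": -0.001,"dz": -0.045,"wx": 0,"wy": 0,"wz": 0,"gripper": 1},
    {"dx": 0,"dy": -0.001,"dz": -0.085,"wx": 0,"wy": 0,"wz": 0,"gripper": 1},
    {"dx": 0,"dy": -0.002,"dz": -0.13,"wx": 0,"wy": 0,"wz": 0,"gripper": 1},
    {"dx": 0,"dy": -0.002,"dz": -0.175,"wx": 0,"wy": 0,"wz": 0,"gripper": 1},
    {"dx": 0,"dy": -0.003,"dz": -0.215,"wx": 0,"wy": 0,"wz": 0,"gripper": 1},
    {"dx": 0,"dy": -0.0035,"dz": -0.25,"wx": 0,"wy": 0,"wz": 0,"gripper": 1},
    {"dx": 0,"dy": -0.0038,"dz": -0.275,"wx": 0,"wy": 0,"wz": 0,"gripper": 1},
  ],
)

```text
clock: 15.1
position: [597.4, -257.2, 148.5]
ee_rot: [-0.515, 0.485, 0.516, 0.483]
contact_force: [-0.1, 0.6, -2.3]
gripper_width: 35.1
```

```bash
python3 -c "
from h import *
[snap('side','s7') for i in range(4)]"; python3 go.py bluepad:150 bluepad:56
```

```text
t 15.3 p [ 597.4 -254.9  148.5] yaw -176.32 F [ 1.  -0.1 -1.4] w 34.7 j [-0.15  0.49 -0.04  0.   -1.04  0.22]
d(m) [-0.0015 -0.001  -0.0525] w [-0.12 -0.02 -0.16]
d(m) [ 0.0925 -0.0013 -0.0525] w [-0.12 -0.02 -0.16]
```

arm_command(
  rows=[
    {"dx": 0,"dy": 0,"dz": -0.015,"wx": 0,"wy": 0,"wz": 0,"gripper": 1},
    {"dx": 0,"dy": -0.001,"dz": -0.035,"wx": 0,"wy": 0,"wz": 0,"gripper": 1},
    {"dx": 0.01,"dy": -0.001,"dz": -0.048,"wx": 0,"wy": 0,"wz": 0,"gripper": 1},
    {"dx": 0.03,"dy": -0.0013,"dz": -0.0525,"wx": 0,"wy": 0,"wz": 0,"gripper": 1},
    {"dx": 0.05,"dy": -0.0013,"dz": -0.0525,"wx": 0,"wy": 0,"wz": 0,"gripper": 1},
    {"dx": 0.068,"dy": -0.0013,"dz": -0.0525,"wx": 0,"wy": 0,"wz": 0,"gripper": 1},
    {"dx": 0.082,"dy": -0.0013,"dz": -0.0525,"wx": 0,"wy": 0,"wz": 0,"gripper": 1},
    {"dx": 0.088,"dy": -0.0013,"dz": -0.0525,"wx": 0,"wy": 0,"wz": 0,"gripper": 1},
  ],
)

```text
clock: 16.1
position: [600.8, -307.4, 58.1]
ee_rot: [-0.514, 0.485, 0.517, 0.482]
contact_force: [-1.1, -0.5, -1.8]
gripper_width: 35.0
```

```bash
python3 -c "
from h import *
[snap('side','s8') for i in range(5)]"; python3 go.py bluepad:50.4
```

```text
t 16.35 p [ 602.6 -307.6   61.6] yaw -176.29 F [ 0.3 -0.5 -1.7] w 35.1 j [-0.23  0.62 -0.05  0.   -0.9   0.3 ]
d(m) [0.0112 0.0008 0.0003] w [-0.09 -0.07 -0.06]
```

arm_command(
  rows=[
    {"dx": 0.003,"dy": 0.0008,"dz": 0,"wx": 0,"wy": 0,"wz": 0,"gripper": 1},
    {"dx": 0.006,"dy": 0.0008,"dz": 0,"wx": 0,"wy": 0,"wz": 0,"gripper": 1},
    {"dx": 0.0085,"dy": 0.0008,"dz": 0,"wx": 0,"wy": 0,"wz": 0,"gripper": 1},
    {"dx": 0.01,"dy": 0.0008,"dz": 0,"wx": 0,"wy": 0,"wz": 0,"gripper": 1},
    {"dx": 0.0105,"dy": 0.0008,"dz": 0,"wx": 0,"wy": 0,"wz": 0,"gripper": 1},
    {"dx": 0.0105,"dy": 0.0008,"dz": 0,"wx": 0,"wy": 0,"wz": 0,"gripper": 1},
    {"dx": 0.0105,"dy": 0.0008,"dz": 0,"wx": 0,"wy": 0,"wz": 0,"gripper": 1},
    {"dx": 0.0105,"dy": 0.0008,"dz": 0,"wx": 0,"wy": 0,"wz": 0,"gripper": 1},
  ],
)

```text
clock: 17.15
position: [601.9, -307.7, 51.2]
ee_rot: [0.516, -0.484, -0.516, -0.483]
contact_force: [-0.1, 0.6, -1.7]
gripper_width: 34.8
```

arm_command(
  rows=[
    {"dx": 0.0006,"dy": 0,"dz": 0,"wx": 0,"wy": 0,"wz": 0,"gripper": 1},
    {"dx": 0.0012,"dy": 0,"dz": 0,"wx": 0,"wy": 0,"wz": 0,"gripper": 1},
    {"dx": 0.0012,"dy": 0,"dz": 0,"wx": 0,"wy": 0,"wz": 0,"gripper": 1},
    {"dx": 0.0012,"dy": 0,"dz": 0,"wx": 0,"wy": 0,"wz": 0,"gripper": 0},
    {"dx": 0.0012,"dy": 0,"dz": 0,"wx": 0,"wy": 0,"wz": 0,"gripper": -0.5},
    {"dx": 0.0012,"dy": 0,"dz": 0,"wx": 0,"wy": 0,"wz": 0,"gripper": -1},
    {"dx": 0.0012,"dy": 0,"dz": 0,"wx": 0,"wy": 0,"wz": 0,"gripper": -1},
    {"dx": 0.0012,"dy": 0,"dz": 0,"wx": 0,"wy": 0,"wz": 0,"gripper": -1},
  ],
)

```text
clock: 17.95
position: [602.0, -307.7, 50.0]
ee_rot: [0.516, -0.484, -0.516, -0.483]
contact_force: [-0.3, 0.1, 0.1]
gripper_width: 85.5
```

arm_command(
  rows=[
    {"dx": -0.006,"dy": 0,"dz": 0,"wx": 0,"wy": 0,"wz": 0,"gripper": -1},
    {"dx": -0.02,"dy": 0,"dz": 0,"wx": 0,"wy": 0,"wz": 0,"gripper": -1},
    {"dx": -0.04,"dy": 0,"dz": 0,"wx": 0,"wy": 0,"wz": 0,"gripper": -1},
    {"dx": -0.065,"dy": 0,"dz": 0,"wx": 0,"wy": 0,"wz": 0,"gripper": -1},
    {"dx": -0.09,"dy": 0,"dz": 0,"wx": 0,"wy": 0,"wz": 0,"gripper": -1},
    {"dx": -0.11,"dy": 0,"dz": 0,"wx": 0,"wy": 0,"wz": 0,"gripper": -1},
    {"dx": -0.12,"dy": 0,"dz": 0,"wx": 0,"wy": 0,"wz": 0,"gripper": 1},
    {"dx": -0.12,"dy": 0,"dz": 0,"wx": 0,"wy": 0,"wz": 0,"gripper": 1},
  ],
)

```text
clock: 18.75
position: [603.0, -307.8, 172.7]
ee_rot: [0.518, -0.483, -0.514, -0.484]
contact_force: [0.0, 0.5, 1.0]
gripper_width: 58.9
```

```bash
python3 -c "
from h import *
[snap('side','s9') for i in range(4)];snap('top','t9')"; python3 go.py pedal:150
```

```text
t 19.0 p [ 601.3 -307.3  168.4] yaw -176.3 F [-0.1 -0.1  0.3] w 19.7 j [-0.23  0.52  0.06  0.   -1.12  0.3 ]
d(m) [0.0186 0.0802 0.2808] w [-0.1  -0.02 -0.19]
```

View pics/s9.png

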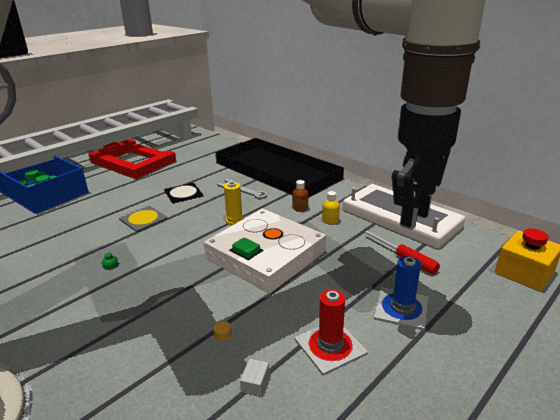

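arm_command(
  rows=[
    {"dx": 0,"dy": 0.007,"dz": 0.025,"wx": 0,"wy": 0,"wz": 0,"gripper": 1},
    {"dx": 0,"dy": 0.018,"dz": 0.063,"wx": 0,"wy": 0,"wz": 0,"gripper": 1},
    {"dx": 0,"dy": 0.03,"dz": 0.105,"wx": 0,"wy": 0,"wz": 0,"gripper": 1},
    {"dx": 0.005,"dy": 0.042,"dz": 0.147,"wx": 0,"wy": 0,"wz": 0,"gripper": 1},
    {"dx": 0.01,"dy": 0.054,"dz": 0.19,"wx": 0,"wy": 0,"wz": 0,"gripper": 1},
    {"dx": 0.015,"dy": 0.066,"dz": 0.232,"wx": 0,"wy": 0,"wz": 0,"gripper": 1},
    {"dx": 0.02,"dy": 0.076,"dz": 0.265,"wx": 0,"wy": 0,"wz": 0,"gripper": 1},
    {"dx": 0.02,"dy": 0.0802,"dz": 0.2808,"wx": 0,"wy": 0,"wz": 0,"gripper": 1},
  ],
)

```text
clock: 19.8
position: [501.0, -30.3, 147.4]
ee_rot: [-0.515, 0.485, 0.518, 0.481]
contact_force: [-0.1, -0.2, 0.2]
gripper_width: -0.2
```

```bash
python3 -c "
from h import *
[snap('side','s10') for i in range(5)]"; python3 go.py pedal:58
```

```text
t 20.05 p [503.3 -32.6 148.4] yaw -176.31 F [-0.4  0.3 -0.8] w -0.0 j [ 0.26  0.26 -0.4  -0.   -0.91 -0.19]
d(m) [ 0.0904 -0.0002  0.0005] w [-0.11 -0.03 -0.21]
```

arm_command(
  rows=[
    {"dx": 0.01,"dy": 0,"dz": 0.0005,"wx": 0,"wy": 0,"wz": 0,"gripper": 1},
    {"dx": 0.028,"dy": 0,"dz": 0.0005,"wx": 0,"wy": 0,"wz": 0,"gripper": 1},
    {"dx": 0.048,"dy": 0,"dz": 0.0005,"wx": 0,"wy": 0,"wz": 0,"gripper": 1},
    {"dx": 0.066,"dy": 0,"dz": 0.0005,"wx": 0,"wy": 0,"wz": 0,"gripper": 1},
    {"dx": 0.08,"dy": 0,"dz": 0.0005,"wx": 0,"wy": 0,"wz": 0,"gripper": 1},
    {"dx": 0.086,"dy": 0,"dz": 0.0005,"wx": 0,"wy": 0,"wz": 0,"gripper": 1},
    {"dx": 0.088,"dy": 0,"dz": 0.0005,"wx": 0,"wy": 0,"wz": 0,"gripper": 1},
    {"dx": 0.088,"dy": 0,"dz": 0.0005,"wx": 0,"wy": 0,"wz": 0,"gripper": 1},
  ],
)

```text
clock: 20.85
position: [503.1, -32.6, 60.2]
ee_rot: [-0.515, 0.485, 0.516, 0.483]
contact_force: [-1.1, -0.3, 0.1]
gripper_width: 0.4
```

```bash
python3 -c "
from h import *
[snap('side','s11') for i in range(5)]"; python3 go.py pedal:44;python3 -c "
import cv2;a=cv2.imread('pics/s11.png')[130:290,180:340];cv2.imwrite('pics/z11.png',cv2.resize(a,None,fx=3,fy=3))"
```

```text
t 21.1 p [503.4 -32.1  61. ] yaw -176.31 F [ 0.2 -0.2 -0. ] w 0.3 j [ 0.26  0.38 -0.5  -0.   -0.69 -0.19]
d(m) [ 0.017   0.0002 -0.0001] w [-0.11 -0.02 -0.13]
```

View pics/z11.png

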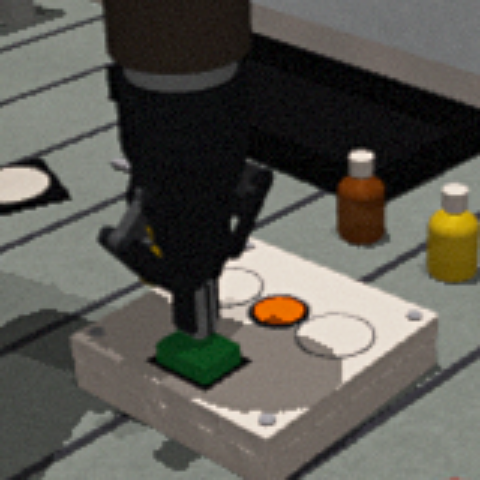

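Fingers centred above the pedal. Press in ~2 mm steps to near 44.

arm_command(
  rows=[
    {"dx": 0.003,"dy": 0,"dz": 0,"wx": 0,"wy": 0,"wz": 0,"gripper": 1},
    {"dx": 0.006,"dy": 0,"dz": 0,"wx": 0,"wy": 0,"wz": 0,"gripper": 1},
    {"dx": 0.009,"dy": 0,"dz": 0,"wx": 0,"wy": 0,"wz": 0,"gripper": 1},
    {"dx": 0.012,"dy": 0,"dz": 0,"wx": 0,"wy": 0,"wz": 0,"gripper": 1},
    {"dx": 0.014,"dy": 0,"dz": 0,"wx": 0,"wy": 0,"wz": 0,"gripper": 1},
    {"dx": 0.016,"dy": 0,"dz": 0,"wx": 0,"wy": 0,"wz": 0,"gripper": 1},
    {"dx": 0.016,"dy": 0,"dz": 0,"wx": 0,"wy": 0,"wz": 0,"gripper": 1},
    {"dx": 0.016,"dy": 0,"dz": 0,"wx": 0,"wy": 0,"wz": 0,"gripper": 1},
  ],
)

```text
clock: 21.9
position: [503.5, -32.0, 44.8]
ee_rot: [-0.515, 0.484, 0.516, 0.483]
contact_force: [-0.2, 0.8, 1.1]
gripper_width: -0.1
```

arm_command(
  rows=[
    {"dx": 0.001,"dy": 0,"dz": 0,"wx": 0,"wy": 0,"wz": 0,"gripper": 1},
    {"dx": 0.0015,"dy": 0,"dz": 0,"wx": 0,"wy": 0,"wz": 0,"gripper": 1},
    {"dx": 0.002,"dy": 0,"dz": 0,"wx": 0,"wy": 0,"wz": 0,"gripper": 1},
    {"dx": 0.0025,"dy": 0,"dz": 0,"wx": 0,"wy": 0,"wz": 0,"gripper": 1},
    {"dx": 0.003,"dy": 0,"dz": 0,"wx": 0,"wy": 0,"wz": 0,"gripper": 1},
    {"dx": 0.003,"dy": 0,"dz": 0,"wx": 0,"wy": 0,"wz": 0,"gripper": 1},
    {"dx": 0.003,"dy": 0,"dz": 0,"wx": 0,"wy": 0,"wz": 0,"gripper": 1},
    {"dx": 0.003,"dy": 0,"dz": 0,"wx": 0,"wy": 0,"wz": 0,"gripper": 1},
  ],
)

```text
clock: 22.7
position: [503.5, -32.0, 42.1]
ee_rot: [-0.516, 0.484, 0.516, 0.483]
contact_force: [-1.6, 0.3, 6.9]
gripper_width: 0.1
```

arm_command(
  rows=[
    {"dx": 0.0005,"dy": 0,"dz": 0,"wx": 0,"wy": 0,"wz": 0,"gripper": 1},
    {"dx": 0.001,"dy": 0,"dz": 0,"wx": 0,"wy": 0,"wz": 0,"gripper": 1},
    {"dx": 0.001,"dy": 0,"dz": 0,"wx": 0,"wy": 0,"wz": 0,"gripper": 1},
    {"dx": 0.001,"dy": 0,"dz": 0,"wx": 0,"wy": 0,"wz": 0,"gripper": 1},
    {"dx": 0.001,"dy": 0,"dz": 0,"wx": 0,"wy": 0,"wz": 0,"gripper": 1},
    {"dx": 0.001,"dy": 0,"dz": 0,"wx": 0,"wy": 0,"wz": 0,"gripper": 1},
    {"dx": 0.001,"dy": 0,"dz": 0,"wx": 0,"wy": 0,"wz": 0,"gripper": 1},
    {"dx": 0.001,"dy": 0,"dz": 0,"wx": 0,"wy": 0,"wz": 0,"gripper": 1},
  ],
)

```text
clock: 23.5
position: [503.5, -32.0, 42.0]
ee_rot: [-0.516, 0.484, 0.516, 0.483]
contact_force: [-2.4, 1.1, 11.5]
gripper_width: 0.5
```

arm_command(
  rows=[
    {"dx": -0.005,"dy": 0,"dz": 0,"wx": 0,"wy": 0,"wz": 0,"gripper": 1},
    {"dx": -0.015,"dy": 0,"dz": 0,"wx": 0,"wy": 0,"wz": 0,"gripper": 1},
    {"dx": -0.03,"dy": 0,"dz": 0,"wx": 0,"wy": 0,"wz": 0,"gripper": 0},
    {"dx": -0.05,"dy": 0,"dz": 0,"wx": 0,"wy": 0,"wz": 0,"gripper": -0.33},
    {"dx": -0.06,"dy": -0.015,"dz": 0,"wx": 0,"wy": 0,"wz": 0,"gripper": -0.33},
    {"dx": -0.06,"dy": -0.04,"dz": 0,"wx": 0,"wy": 0,"wz": 0,"gripper": -0.33},
    {"dx": -0.06,"dy": -0.06,"dz": 0,"wx": 0,"wy": 0,"wz": 0,"gripper": -0.33},
    {"dx": -0.06,"dy": -0.075,"dz": 0,"wx": 0,"wy": 0,"wz": 0,"gripper": -0.33},
  ],
)

```text
clock: 24.3
position: [579.6, -27.1, 102.2]
ee_rot: [-0.516, 0.484, 0.516, 0.483]
contact_force: [-0.2, 0.0, -0.1]
gripper_width: 56.4
```

```bash
python3 -c "
from h import *
[snap('side','s12') for i in range(5)]"; python3 go.py cell:44;python3 -c "
import cv2;a=cv2.imread('pics/s12.png')[130:290,180:340];cv2.imwrite('pics/z12.png',cv2.resize(a,None,fx=3,fy=3))"
```

```text
t 24.55 p [577.5 -27.3 101.6] yaw -176.3 F [-0.1  0.3  0.4] w 57.0 j [ 0.23  0.43 -0.28 -0.   -0.87 -0.17]
d(m) [ 0.0576 -0.0017  0.    ] w [-0.1  -0.02 -0.17]
```

View pics/z12.png

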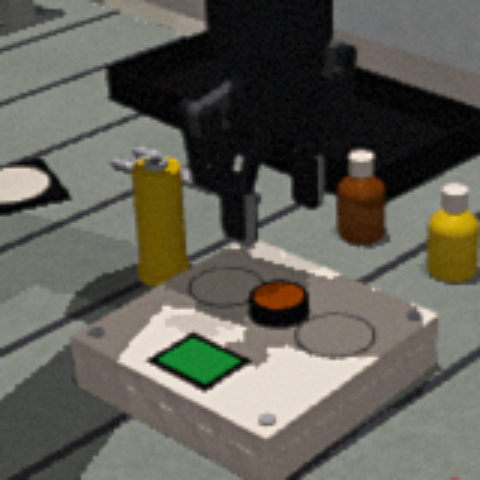

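arm_command(
  rows=[
    {"dx": 0.006,"dy": -0.0017,"dz": 0,"wx": 0,"wy": 0,"wz": 0,"gripper": -0.33},
    {"dx": 0.018,"dy": -0.0017,"dz": 0,"wx": 0,"wy": 0,"wz": 0,"gripper": -0.33},
    {"dx": 0.03,"dy": -0.0017,"dz": 0,"wx": 0,"wy": 0,"wz": 0,"gripper": -0.33},
    {"dx": 0.042,"dy": -0.0017,"dz": 0,"wx": 0,"wy": 0,"wz": 0,"gripper": -0.33},
    {"dx": 0.05,"dy": -0.0017,"dz": 0,"wx": 0,"wy": 0,"wz": 0,"gripper": -0.33},
    {"dx": 0.056,"dy": -0.0017,"dz": 0,"wx": 0,"wy": 0,"wz": -0.17,"gripper": -0.33},
    {"dx": 0.058,"dy": -0.0017,"dz": 0,"wx": 0,"wy": 0,"wz": -0.17,"gripper": -0.33},
    {"dx": 0.058,"dy": -0.0017,"dz": 0,"wx": 0,"wy": 0,"wz": -0.17,"gripper": -0.33},
  ],
)

```text
clock: 25.35
position: [578.9, -27.3, 43.3]
ee_rot: [0.516, -0.484, -0.516, -0.483]
contact_force: [-0.3, -0.2, 0.7]
gripper_width: 56.7
```

```bash
python3 -c "
from h import *
[snap('side','s13') for i in range(5)]"; python3 go.py cell:41.5;python3 -c "
import cv2;a=cv2.imread('pics/s13.png')[130:290,180:340];cv2.imwrite('pics/z13.png',cv2.resize(a,None,fx=3,fy=3))"
```

```text
t 25.6 p [579.3 -27.2  44.1] yaw -176.29 F [-0.2 -0.6  0.9] w 56.5 j [ 0.23  0.51 -0.33  0.   -0.73 -0.17]
d(m) [ 0.0026  0.0003 -0.    ] w [-0.09 -0.02  0.06]
```

View pics/z13.png

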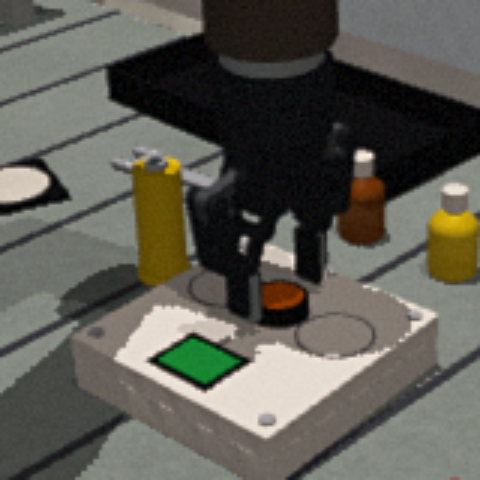

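arm_command(
  rows=[
    {"dx": 0.002,"dy": 0.0002,"dz": 0,"wx": 0,"wy": 0,"wz": 0,"gripper": -0.33},
    {"dx": 0.0038,"dy": 0.0002,"dz": 0,"wx": 0,"wy": 0,"wz": 0,"gripper": -0.33},
    {"dx": 0.0038,"dy": 0.0002,"dz": 0,"wx": 0,"wy": 0,"wz": 0,"gripper": -0.2},
    {"dx": 0.0038,"dy": 0.0002,"dz": 0,"wx": 0,"wy": 0,"wz": 0,"gripper": -0.1},
    {"dx": 0.0038,"dy": 0.0002,"dz": 0,"wx": 0,"wy": 0,"wz": 0,"gripper": 0},
    {"dx": 0.0038,"dy": 0.0002,"dz": 0,"wx": 0,"wy": 0,"wz": 0,"gripper": 0.15},
    {"dx": 0.0038,"dy": 0.0002,"dz": 0,"wx": 0,"wy": 0,"wz": 0,"gripper": 0.5},
    {"dx": 0.0038,"dy": 0.0002,"dz": 0,"wx": 0,"wy": 0,"wz": 0,"gripper": 1},
  ],
)

```text
clock: 26.4
position: [579.1, -27.2, 40.6]
ee_rot: [0.516, -0.483, -0.516, -0.484]
contact_force: [-1.0, -0.5, 2.9]
gripper_width: 37.4
```

```bash
python3 -c "
from h import *
[snap('side','s14') for i in range(3)]"; python3 go.py cell:100;python3 -c "
import cv2;a=cv2.imread('pics/s14.png')[130:290,180:340];cv2.imwrite('pics/z14.png',cv2.resize(a,None,fx=3,fy=3))"
```

```text
t 26.55 p [579.2 -27.2  40.5] yaw -176.29 F [-0.5  0.2  2.9] w 37.5 j [ 0.23  0.51 -0.33  0.   -0.73 -0.17]
d(m) [-0.0595  0.0001 -0.    ] w [-0.09 -0.02  0.07]
```

View pics/z14.png

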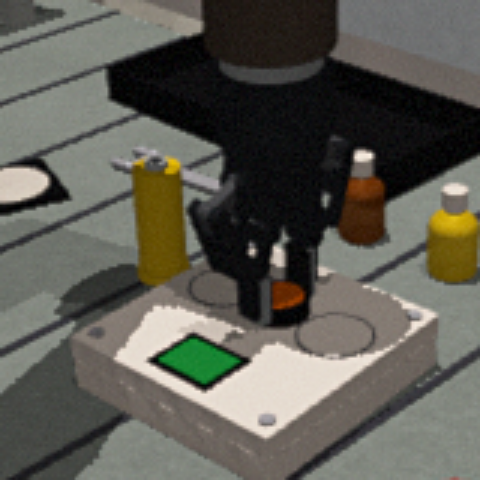

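arm_command(
  rows=[
    {"dx": -0.001,"dy": 0,"dz": 0,"wx": 0,"wy": 0,"wz": 0,"gripper": 1},
    {"dx": -0.004,"dy": 0,"dz": 0,"wx": 0,"wy": 0,"wz": 0,"gripper": 1},
    {"dx": -0.009,"dy": 0,"dz": 0,"wx": 0,"wy": 0,"wz": 0,"gripper": 1},
    {"dx": -0.016,"dy": 0,"dz": 0,"wx": 0,"wy": 0,"wz": 0,"gripper": 1},
    {"dx": -0.026,"dy": 0,"dz": 0,"wx": 0,"wy": 0,"wz": 0,"gripper": 1},
    {"dx": -0.038,"dy": 0,"dz": 0,"wx": 0,"wy": 0,"wz": 0,"gripper": 1},
    {"dx": -0.048,"dy": 0,"dz": 0,"wx": 0,"wy": 0,"wz": 0,"gripper": 1},
    {"dx": -0.055,"dy": 0,"dz": 0,"wx": 0,"wy": 0,"wz": 0,"gripper": 1},
  ],
)

```text
clock: 27.35
position: [579.6, -27.1, 97.2]
ee_rot: [0.517, -0.483, -0.515, -0.484]
contact_force: [0.1, -1.0, -0.4]
gripper_width: 37.0
```

```bash
python3 -c "
from h import *
[snap('side','s15') for i in range(3)]"; python3 go.py dish:140;python3 -c "
import cv2;a=cv2.imread('pics/s15.png')[130:290,180:340];cv2.imwrite('pics/z15.png',cv2.resize(a,None,fx=3,fy=3))"
```

```text
t 27.5 p [579.3 -27.1  96.3] yaw -176.29 F [-0.   0.3 -0.6] w 37.2 j [ 0.23  0.44 -0.28  0.   -0.85 -0.17]
d(m) [-0.0436 -0.0451  0.3444] w [-0.09  0.    0.14]
```

View pics/z15.png

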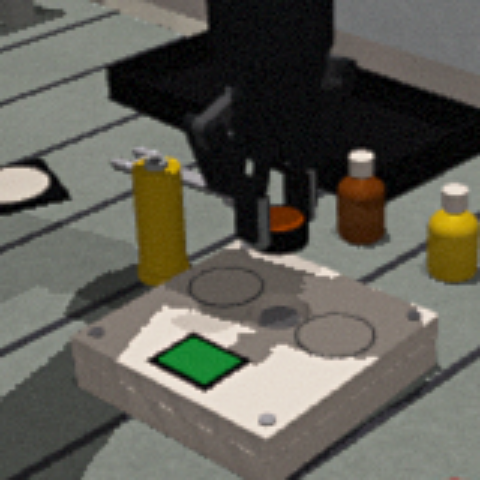

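arm_command(
  rows=[
    {"dx": -0.012,"dy": 0,"dz": 0,"wx": 0,"wy": 0,"wz": 0,"gripper": 1},
    {"dx": -0.03,"dy": -0.001,"dz": 0.008,"wx": 0,"wy": 0,"wz": 0,"gripper": 1},
    {"dx": -0.047,"dy": -0.003,"dz": 0.025,"wx": 0,"wy": 0,"wz": 0,"gripper": 1},
    {"dx": -0.054,"dy": -0.006,"dz": 0.05,"wx": 0,"wy": 0,"wz": 0,"gripper": 1},
    {"dx": -0.054,"dy": -0.011,"dz": 0.085,"wx": 0,"wy": 0,"wz": 0,"gripper": 1},
    {"dx": -0.054,"dy": -0.016,"dz": 0.125,"wx": 0,"wy": 0,"wz": 0,"gripper": 1},
    {"dx": -0.054,"dy": -0.02,"dz": 0.16,"wx": 0,"wy": 0,"wz": 0,"gripper": 1},
    {"dx": -0.054,"dy": -0.025,"dz": 0.19,"wx": 0,"wy": 0,"wz": 0,"gripper": 1},
  ],
)

```text
clock: 28.3
position: [591.6, 165.9, 150.7]
ee_rot: [0.517, -0.483, -0.516, -0.484]
contact_force: [-0.4, -0.6, -0.8]
gripper_width: 37.2
```

```bash
python3 go.py dish:140
```

```text
t 28.3 p [591.6 165.9 150.7] yaw -176.25 F [-0.4 -0.6 -0.8] w 37.2 j [ 0.54  0.43 -0.13  0.   -1.   -0.47]
d(m) [ 0.0108 -0.0204  0.1526] w [-0.05 -0.    0.14]
```

arm_command(
  rows=[
    {"dx": 0,"dy": -0.003,"dz": 0.025,"wx": 0,"wy": 0,"wz": 0,"gripper": 1},
    {"dx": 0,"dy": -0.008,"dz": 0.058,"wx": 0,"wy": 0,"wz": 0,"gripper": 1},
    {"dx": 0.003,"dy": -0.012,"dz": 0.09,"wx": 0,"wy": 0,"wz": 0,"gripper": 1},
    {"dx": 0.012,"dy": -0.016,"dz": 0.118,"wx": 0,"wy": 0,"wz": 0,"gripper": 1},
    {"dx": 0.028,"dy": -0.019,"dz": 0.138,"wx": 0,"wy": 0,"wz": 0,"gripper": 1},
    {"dx": 0.045,"dy": -0.0204,"dz": 0.149,"wx": 0,"wy": 0,"wz": 0,"gripper": 1},
    {"dx": 0.06,"dy": -0.0204,"dz": 0.1526,"wx": 0,"wy": 0,"wz": 0,"gripper": 1},
    {"dx": 0.068,"dy": -0.0204,"dz": 0.1526,"wx": 0,"wy": 0,"wz": 0,"gripper": 1},
  ],
)

```text
clock: 29.1
position: [601.1, 318.6, 80.4]
ee_rot: [0.516, -0.484, -0.516, -0.483]
contact_force: [-0.1, -0.6, -1.0]
gripper_width: 36.9
```

```bash
python3 -c "
from h import *
[snap('side','s16') for i in range(5)]"; python3 go.py dish:20
```

```text
t 29.35 p [602.8 318.9  83.7] yaw -176.29 F [-0.1 -0.3 -0.6] w 37.3 j [ 0.72  0.6  -0.02  0.   -0.95 -0.66]
d(m) [0.0637 0.001  0.0006] w [-0.09  0.03  0.21]
```

View pics/s16.png

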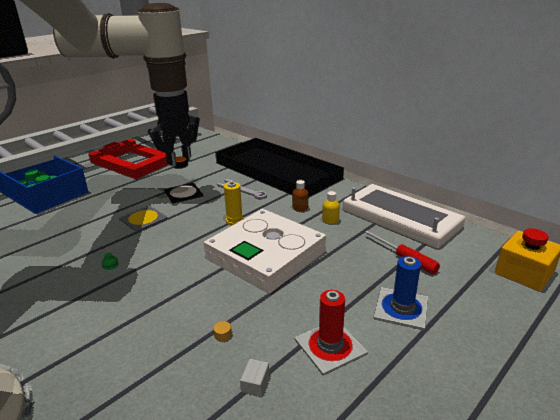

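arm_command(
  rows=[
    {"dx": 0.008,"dy": 0.001,"dz": 0.0006,"wx": 0,"wy": 0,"wz": 0.2,"gripper": 1},
    {"dx": 0.02,"dy": 0.001,"dz": 0.0006,"wx": 0,"wy": 0,"wz": 0.2,"gripper": 1},
    {"dx": 0.034,"dy": 0.001,"dz": 0.0006,"wx": 0,"wy": 0,"wz": 0.2,"gripper": 1},
    {"dx": 0.046,"dy": 0.001,"dz": 0.0006,"wx": 0,"wy": 0,"wz": 0.2,"gripper": 1},
    {"dx": 0.056,"dy": 0.001,"dz": 0.0006,"wx": 0,"wy": 0,"wz": 0.2,"gripper": 1},
    {"dx": 0.062,"dy": 0.001,"dz": 0.0006,"wx": 0,"wy": 0,"wz": 0.2,"gripper": 1},
    {"dx": 0.065,"dy": 0.001,"dz": 0.0006,"wx": 0,"wy": 0,"wz": 0.2,"gripper": 1},
    {"dx": 0.066,"dy": 0.001,"dz": 0.0006,"wx": 0,"wy": 0,"wz": 0.2,"gripper": 1},
  ],
)

```text
clock: 30.15
position: [602.1, 319.5, 17.4]
ee_rot: [-0.516, 0.483, 0.516, 0.484]
contact_force: [-0.0, 0.3, 1.1]
gripper_width: 37.2
```

```bash
python3 -c "
from h import *
[snap('side','s17') for i in range(5)]"; python3 go.py dish:10.5
```

```text
t 30.4 p [602.3 319.7  18.4] yaw -176.29 F [ 0.2 -0.4  0.2] w 37.1 j [ 0.72  0.67 -0.07 -0.   -0.82 -0.66]
d(m) [ 0.0079  0.0004 -0.0002] w [-0.09  0.06  0.07]
```

arm_command(
  rows=[
    {"dx": 0.001,"dy": 0,"dz": 0,"wx": 0,"wy": 0,"wz": 0,"gripper": 1},
    {"dx": 0.0025,"dy": 0,"dz": 0,"wx": 0,"wy": 0,"wz": 0,"gripper": 1},
    {"dx": 0.004,"dy": 0,"dz": 0,"wx": 0,"wy": 0,"wz": 0,"gripper": 1},
    {"dx": 0.005,"dy": 0,"dz": 0,"wx": 0,"wy": 0,"wz": 0,"gripper": 1},
    {"dx": 0.006,"dy": 0,"dz": 0,"wx": 0,"wy": 0,"wz": 0,"gripper": 1},
    {"dx": 0.0068,"dy": 0,"dz": 0,"wx": 0,"wy": 0,"wz": 0,"gripper": 1},
    {"dx": 0.007,"dy": 0,"dz": 0,"wx": 0,"wy": 0,"wz": 0,"gripper": 1},
    {"dx": 0.007,"dy": 0,"dz": 0,"wx": 0,"wy": 0,"wz": 0,"gripper": 1},
  ],
)

```text
clock: 31.2
position: [602.3, 319.7, 11.3]
ee_rot: [-0.516, 0.483, 0.516, 0.484]
contact_force: [0.0, -0.2, -0.7]
gripper_width: 37.6
```

```bash
python3 -c "
from h import *
[snap('side','s18') for i in range(2)]"; python3 go.py dish:10.5;python3 -c "
import cv2;a=cv2.imread('pics/s18.png')[120:230,120:270];cv2.imwrite('pics/z18.png',cv2.resize(a,None,fx=4,fy=4))"
```

```text
t 31.3 p [602.4 319.8  11.4] yaw -176.29 F [-0.4 -0.1 -1.2] w 37.0 j [ 0.72  0.68 -0.08 -0.   -0.81 -0.66]
d(m) [ 0.0009  0.0004 -0.0002] w [-0.09  0.06  0.07]
```

View pics/z18.png

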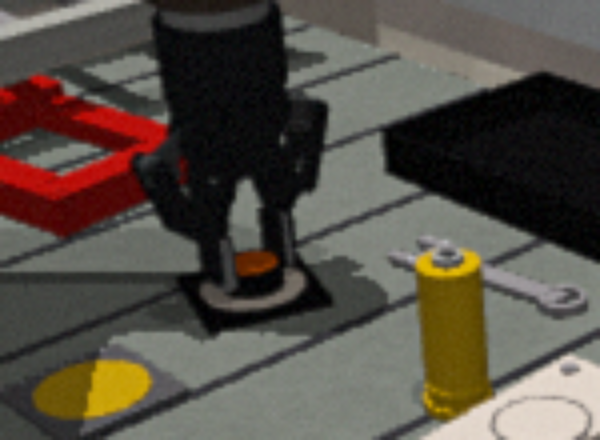

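Lower in small increments until contact.

arm_command(
  rows=[
    {"dx": 0.0003,"dy": 0,"dz": 0,"wx": 0,"wy": 0,"wz": 0,"gripper": 1},
    {"dx": 0.0006,"dy": 0,"dz": 0,"wx": 0,"wy": 0,"wz": 0,"gripper": 1},
    {"dx": 0.0009,"dy": 0,"dz": 0,"wx": 0,"wy": 0,"wz": 0,"gripper": 1},
    {"dx": 0.001,"dy": 0,"dz": 0,"wx": 0,"wy": 0,"wz": 0,"gripper": 1},
    {"dx": 0.0012,"dy": 0,"dz": 0,"wx": 0,"wy": 0,"wz": 0,"gripper": 1},
    {"dx": 0.0012,"dy": 0,"dz": 0,"wx": 0,"wy": 0,"wz": 0,"gripper": 1},
    {"dx": 0.0012,"dy": 0,"dz": 0,"wx": 0,"wy": 0,"wz": 0,"gripper": 1},
    {"dx": 0.0012,"dy": 0,"dz": 0,"wx": 0,"wy": 0,"wz": 0,"gripper": 1},
  ],
)

```text
clock: 32.1
position: [602.5, 319.8, 11.2]
ee_rot: [0.516, -0.483, -0.516, -0.484]
contact_force: [-3.0, -1.4, 5.1]
gripper_width: 37.7
```

arm_command(
  rows=[
    {"dx": 0.0003,"dy": 0,"dz": 0,"wx": 0,"wy": 0,"wz": 0,"gripper": 1},
    {"dx": 0.0003,"dy": 0,"dz": 0,"wx": 0,"wy": 0,"wz": 0,"gripper": 0.05},
    {"dx": 0.0003,"dy": 0,"dz": 0,"wx": 0,"wy": 0,"wz": 0,"gripper": -0.1},
    {"dx": 0.0003,"dy": 0,"dz": 0,"wx": 0,"wy": 0,"wz": 0,"gripper": -0.25},
    {"dx": 0.0003,"dy": 0,"dz": 0,"wx": 0,"wy": 0,"wz": 0,"gripper": -0.4},
    {"dx": 0.0003,"dy": 0,"dz": 0,"wx": 0,"wy": 0,"wz": 0,"gripper": -0.6},
    {"dx": 0.0003,"dy": 0,"dz": 0,"wx": 0,"wy": 0,"wz": 0,"gripper": -0.6},
    {"dx": 0.0003,"dy": 0,"dz": 0,"wx": 0,"wy": 0,"wz": 0,"gripper": -0.6},
  ],
)

```text
clock: 32.9
position: [602.5, 319.8, 10.8]
ee_rot: [0.516, -0.483, -0.516, -0.484]
contact_force: [-0.1, -0.3, 0.3]
gripper_width: 68.6
```

arm_command(
  rows=[
    {"dx": -0.004,"dy": 0,"dz": 0,"wx": 0,"wy": 0,"wz": 0,"gripper": -0.6},
    {"dx": -0.014,"dy": 0,"dz": 0,"wx": 0,"wy": 0,"wz": 0,"gripper": -0.6},
    {"dx": -0.034,"dy": 0,"dz": 0,"wx": 0,"wy": 0,"wz": 0,"gripper": -1},
    {"dx": -0.064,"dy": 0,"dz": 0,"wx": 0,"wy": 0,"wz": 0,"gripper": -1},
    {"dx": -0.1,"dy": 0,"dz": 0,"wx": 0,"wy": 0,"wz": 0,"gripper": -1},
    {"dx": -0.135,"dy": 0,"dz": 0,"wx": 0,"wy": 0,"wz": 0,"gripper": -1},
    {"dx": -0.165,"dy": 0,"dz": 0,"wx": 0,"wy": 0,"wz": 0,"gripper": -1},
    {"dx": -0.185,"dy": 0,"dz": 0,"wx": 0,"wy": 0,"wz": 0,"gripper": -1},
  ],
)

```text
clock: 33.7
position: [603.0, 320.0, 200.3]
ee_rot: [0.517, -0.481, -0.516, -0.486]
contact_force: [0.2, 1.3, 0.4]
gripper_width: 84.9
```

```bash
python3 -c "
from h import *
[snap('side','s19') for i in range(2)];snap('top','t19')"; python3 go.py bluepad:200;python3 -c "
import cv2;a=cv2.imread('pics/s19.png')[120:230,120:270];cv2.imwrite('pics/z19.png',cv2.resize(a,None,fx=4,fy=4))"
```

```text
t 33.85 p [602.8 320.1 198.6] yaw -176.27 F [ 0.  -0.4 -0.4] w 85.5 j [ 0.72  0.5   0.11  0.   -1.17 -0.66]
d(m) [-0.0042  0.0417 -0.626 ] w [-0.07  0.24  0.32]
```

View pics/z19.png

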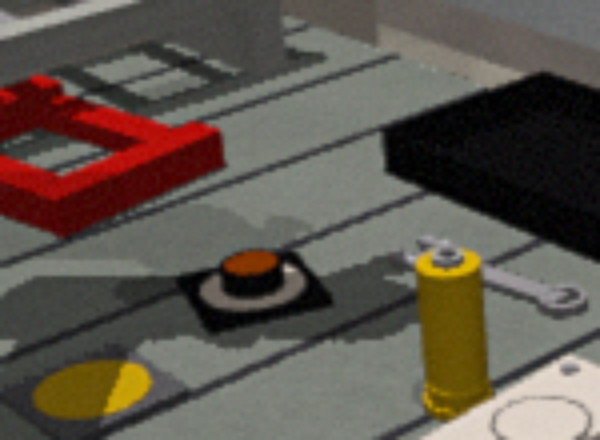

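View pics/t19.png

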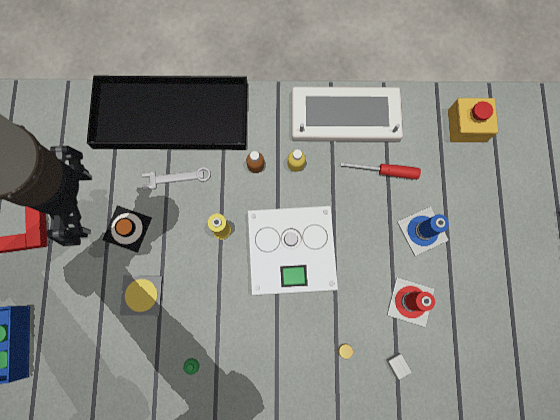

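arm_command(
  rows=[
    {"dx": 0,"dy": 0.0017,"dz": -0.025,"wx": 0,"wy": 0,"wz": 0.3,"gripper": -1},
    {"dx": 0,"dy": 0.004,"dz": -0.065,"wx": 0,"wy": 0.2,"wz": 0.3,"gripper": -1},
    {"dx": 0,"dy": 0.0073,"dz": -0.11,"wx": 0,"wy": 0.2,"wz": 0.3,"gripper": -1},
    {"dx": 0,"dy": 0.0103,"dz": -0.155,"wx": 0,"wy": 0.2,"wz": 0.3,"gripper": -1},
    {"dx": 0,"dy": 0.0133,"dz": -0.2,"wx": 0,"wy": 0.2,"wz": 0.3,"gripper": -1},
    {"dx": 0,"dy": 0.0163,"dz": -0.245,"wx": 0,"wy": 0.2,"wz": 0.3,"gripper": -1},
    {"dx": 0,"dy": 0.0193,"dz": -0.29,"wx": 0,"wy": 0.2,"wz": 0.3,"gripper": -1},
    {"dx": 0,"dy": 0.0223,"dz": -0.335,"wx": 0,"wy": 0.2,"wz": 0.3,"gripper": -1},
  ],
)

```text
clock: 34.65
position: [601.2, -17.5, 195.9]
ee_rot: [-0.515, 0.484, 0.517, 0.483]
contact_force: [0.7, -0.8, -0.4]
gripper_width: 85.4
```

```bash
python3 go.py bluepad:200
```

```text
t 34.65 p [601.2 -17.5 195.9] yaw -176.27 F [ 0.7 -0.8 -0.4] w 85.4 j [ 0.24  0.37 -0.1  -0.   -1.1  -0.17]
d(m) [-0.0043  0.0182 -0.2892] w [-0.07  0.04 -0.12]
```

arm_command(
  rows=[
    {"dx": -0.004,"dy": 0.0025,"dz": -0.04,"wx": 0,"wy": 0,"wz": 0,"gripper": -1},
    {"dx": -0.004,"dy": 0.005,"dz": -0.085,"wx": 0,"wy": 0,"wz": 0,"gripper": -1},
    {"dx": -0.004,"dy": 0.008,"dz": -0.13,"wx": 0,"wy": 0,"wz": 0,"gripper": -1},
    {"dx": -0.004,"dy": 0.011,"dz": -0.175,"wx": 0,"wy": 0,"wz": 0,"gripper": -1},
    {"dx": -0.004,"dy": 0.0138,"dz": -0.22,"wx": 0,"wy": 0,"wz": 0,"gripper": -1},
    {"dx": -0.004,"dy": 0.0163,"dz": -0.258,"wx": 0,"wy": 0,"wz": 0,"gripper": -1},
    {"dx": -0.004,"dy": 0.0178,"dz": -0.281,"wx": 0,"wy": 0,"wz": 0,"gripper": -1},
    {"dx": -0.004,"dy": 0.0182,"dz": -0.2892,"wx": 0,"wy": 0,"wz": 0,"gripper": -1},
  ],
)

```text
clock: 35.45
position: [600.5, -309.5, 197.7]
ee_rot: [-0.514, 0.485, 0.517, 0.483]
contact_force: [-0.2, -0.4, -0.2]
gripper_width: 85.3
```

```bash
python3 -c "
from h import *
[snap('side','s20') for i in range(5)]"; python3 go.py bluepad:50.4
```

```text
t 35.7 p [ 601.8 -306.   199.4] yaw -176.2 F [-0.2 -0.2  0.3] w 85.4 j [-0.23  0.49  0.1  -0.   -1.18  0.3 ]
d(m) [ 0.149  -0.0003 -0.0015] w [ 0.    0.07 -0.15]
```

arm_command(
  rows=[
    {"dx": 0.012,"dy": -0.0003,"dz": -0.0017,"wx": 0,"wy": 0,"wz": 0,"gripper": -1},
    {"dx": 0.035,"dy": -0.0003,"dz": -0.0017,"wx": 0,"wy": 0,"wz": 0,"gripper": -1},
    {"dx": 0.062,"dy": -0.0003,"dz": -0.0017,"wx": 0,"wy": 0,"wz": 0,"gripper": -1},
    {"dx": 0.09,"dy": -0.0003,"dz": -0.0017,"wx": 0,"wy": 0,"wz": 0,"gripper": -1},
    {"dx": 0.115,"dy": -0.0003,"dz": -0.0017,"wx": 0,"wy": 0,"wz": 0,"gripper": -1},
    {"dx": 0.134,"dy": -0.0003,"dz": -0.0017,"wx": 0,"wy": 0,"wz": 0,"gripper": -1},
    {"dx": 0.145,"dy": -0.0003,"dz": -0.0017,"wx": 0,"wy": 0,"wz": 0,"gripper": -1},
    {"dx": 0.148,"dy": -0.0003,"dz": -0.0017,"wx": 0,"wy": 0,"wz": 0,"gripper": -1},
  ],
)

```text
clock: 36.5
position: [601.0, -306.5, 49.5]
ee_rot: [-0.515, 0.484, 0.518, 0.482]
contact_force: [-0.0, 0.2, -0.5]
gripper_width: 85.7
```

```bash
python3 -c "
from h import *
[snap('side','s21') for i in range(5)]"; python3 go.py bluepad:50.4
```

```text
t 36.75 p [ 602.6 -307.6   52.7] yaw -176.17 F [0.6 0.  0.1] w 85.5 j [-0.23  0.63 -0.06 -0.   -0.88  0.3 ]
d(m) [0.0023 0.0008 0.0004] w [ 0.03  0.02 -0.02]
```

arm_command(
  rows=[
    {"dx": 0.002,"dy": 0.0006,"dz": 0,"wx": 0,"wy": 0,"wz": 0,"gripper": -1},
    {"dx": 0.002,"dy": 0.0006,"dz": 0,"wx": 0,"wy": 0,"wz": 0,"gripper": 0},
    {"dx": 0.002,"dy": 0.0006,"dz": 0,"wx": 0,"wy": 0,"wz": 0,"gripper": 0},
    {"dx": 0.002,"dy": 0.0006,"dz": 0,"wx": 0,"wy": 0,"wz": 0,"gripper": 1},
    {"dx": 0.002,"dy": 0.0006,"dz": 0,"wx": 0,"wy": 0,"wz": 0,"gripper": 1},
    {"dx": 0.002,"dy": 0.0006,"dz": 0,"wx": 0,"wy": 0,"wz": 0,"gripper": 1},
    {"dx": 0.002,"dy": 0.0006,"dz": 0,"wx": 0,"wy": 0,"wz": 0,"gripper": 1},
    {"dx": 0.002,"dy": 0.0006,"dz": 0,"wx": 0,"wy": 0,"wz": 0,"gripper": 1},
  ],
)

```text
clock: 37.55
position: [602.1, -307.8, 51.0]
ee_rot: [-0.516, 0.483, 0.516, 0.483]
contact_force: [-1.5, 0.4, 2.2]
gripper_width: 34.6
```

arm_command(
  rows=[
    {"dx": -0.006,"dy": 0,"dz": 0,"wx": 0,"wy": 0,"wz": 0,"gripper": 1},
    {"dx": -0.018,"dy": 0,"dz": 0,"wx": 0,"wy": 0,"wz": 0,"gripper": 1},
    {"dx": -0.032,"dy": 0,"dz": 0,"wx": 0,"wy": 0,"wz": 0,"gripper": 1},
    {"dx": -0.048,"dy": 0,"dz": 0,"wx": 0,"wy": 0,"wz": 0,"gripper": 1},
    {"dx": -0.064,"dy": 0,"dz": 0,"wx": 0,"wy": 0,"wz": 0,"gripper": 1},
    {"dx": -0.08,"dy": 0,"dz": 0,"wx": 0,"wy": 0,"wz": 0,"gripper": 1},
    {"dx": -0.092,"dy": 0,"dz": 0,"wx": 0,"wy": 0,"wz": 0,"gripper": 1},
    {"dx": -0.1,"dy": 0,"dz": 0,"wx": 0,"wy": 0,"wz": 0,"gripper": 1},
  ],
)

```text
clock: 38.35
position: [602.6, -307.9, 153.1]
ee_rot: [0.517, -0.483, -0.516, -0.483]
contact_force: [-1.0, 0.4, -1.4]
gripper_width: 34.8
```

```bash
python3 -c "
from h import *
[snap('side','s22') for i in range(4)]"; python3 go.py blue:150
```

```text
t 38.55 p [ 601.8 -307.6  150.6] yaw -176.19 F [-0.4 -0.5 -2.6] w 35.0 j [-0.23  0.53  0.04 -0.   -1.08  0.3 ]
d(m) [0.0009 0.0041 0.3293] w [ 0.01  0.04 -0.05]
```

View pics/s22.png

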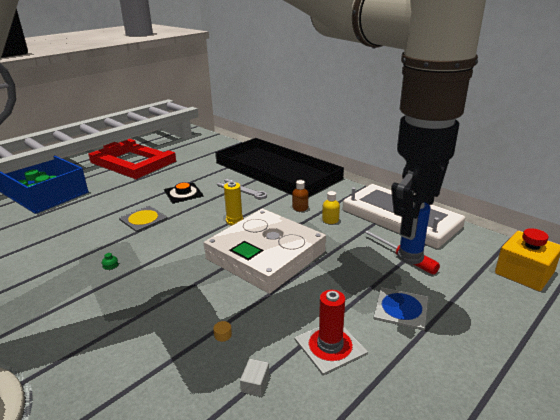

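arm_command(
  rows=[
    {"dx": 0,"dy": 0,"dz": 0.015,"wx": 0,"wy": 0,"wz": 0,"gripper": 1},
    {"dx": 0,"dy": 0,"dz": 0.045,"wx": 0,"wy": 0,"wz": 0,"gripper": 1},
    {"dx": 0,"dy": 0.001,"dz": 0.085,"wx": 0,"wy": 0,"wz": 0,"gripper": 1},
    {"dx": 0,"dy": 0.002,"dz": 0.13,"wx": 0,"wy": 0,"wz": 0,"gripper": 1},
    {"dx": 0,"dy": 0.002,"dz": 0.175,"wx": 0,"wy": 0,"wz": 0,"gripper": 1},
    {"dx": 0,"dy": 0.003,"dz": 0.215,"wx": 0,"wy": 0,"wz": 0,"gripper": 1},
    {"dx": 0,"dy": 0.0035,"dz": 0.25,"wx": 0,"wy": 0,"wz": 0,"gripper": 1},
    {"dx": 0,"dy": 0.0041,"dz": 0.275,"wx": 0,"wy": 0,"wz": 0,"gripper": 1},
  ],
)

```text
clock: 39.35
position: [578.2, -30.6, 150.2]
ee_rot: [-0.516, 0.483, 0.518, 0.482]
contact_force: [-0.2, 0.4, -1.8]
gripper_width: 34.7
```

```bash
python3 -c "
from h import *
[get_image('side') for i in range(3)]"; python3 go.py blue:150
```

```text
t 39.5 p [578.6 -31.5 150.3] yaw -176.0 F [-0.5  0.2 -2.6] w 34.8 j [ 0.22  0.38 -0.22 -0.   -0.98 -0.15]
d(m) [ 0.0003 -0.0008  0.0523] w [ 0.2   0.04 -0.13]
```

arm_command(
  rows=[
    {"dx": 0,"dy": 0,"dz": 0.01,"wx": 0,"wy": 0,"wz": 0,"gripper": 1},
    {"dx": 0,"dy": -0.0012,"dz": 0.028,"wx": 0,"wy": 0,"wz": 0,"gripper": 1},
    {"dx": 0.003,"dy": -0.0012,"dz": 0.043,"wx": 0,"wy": 0,"wz": 0,"gripper": 1},
    {"dx": 0.012,"dy": -0.0012,"dz": 0.051,"wx": 0,"wy": 0,"wz": 0,"gripper": 1},
    {"dx": 0.027,"dy": -0.0012,"dz": 0.052,"wx": 0,"wy": 0,"wz": 0,"gripper": 1},
    {"dx": 0.042,"dy": -0.0012,"dz": 0.052,"wx": 0,"wy": 0,"wz": 0,"gripper": 1},
    {"dx": 0.053,"dy": -0.0012,"dz": 0.052,"wx": 0,"wy": 0,"wz": 0,"gripper": 1},
    {"dx": 0.057,"dy": -0.0012,"dz": 0.052,"wx": 0,"wy": 0,"wz": 0,"gripper": 1},
  ],
)

```text
clock: 40.3
position: [575.0, 20.1, 91.4]
ee_rot: [-0.516, 0.484, 0.518, 0.481]
contact_force: [0.7, -0.2, -1.0]
gripper_width: 35.2
```

```bash
python3 -c "
from h import *
[snap('side','s23') for i in range(5)]"; python3 go.py blue:85;python3 -c "
import cv2;a=cv2.imread('pics/s23.png')[130:290,180:340];cv2.imwrite('pics/z23.png',cv2.resize(a,None,fx=3,fy=3))"
```

```text
t 40.55 p [576.6  20.5  94. ] yaw -176.0 F [ 0.7  0.4 -1.2] w 34.9 j [ 0.32  0.44 -0.29 -0.   -0.84 -0.24]
d(m) [0.009  0.0008 0.0003] w [ 0.2   0.05 -0.05]
```

View pics/z23.png

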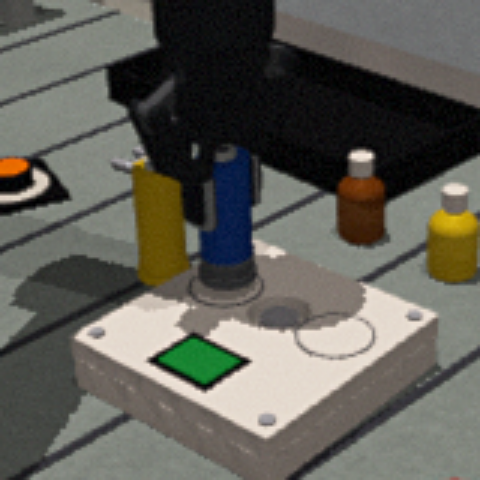

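arm_command(
  rows=[
    {"dx": 0.002,"dy": 0.0004,"dz": 0,"wx": 0,"wy": 0,"wz": 0,"gripper": 1},
    {"dx": 0.004,"dy": 0.0004,"dz": 0,"wx": 0,"wy": 0,"wz": 0,"gripper": 1},
    {"dx": 0.006,"dy": 0.0004,"dz": 0,"wx": 0,"wy": 0,"wz": 0,"gripper": 1},
    {"dx": 0.0075,"dy": 0.0004,"dz": 0,"wx": 0,"wy": 0,"wz": 0,"gripper": 1},
    {"dx": 0.0083,"dy": 0.0004,"dz": 0,"wx": 0,"wy": 0,"wz": 0,"gripper": 1},
    {"dx": 0.0083,"dy": 0.0004,"dz": 0,"wx": 0,"wy": 0,"wz": 0,"gripper": 1},
    {"dx": 0.0083,"dy": 0.0004,"dz": 0,"wx": 0,"wy": 0,"wz": 0,"gripper": 1},
    {"dx": 0.0083,"dy": 0.0004,"dz": 0,"wx": 0,"wy": 0,"wz": 0,"gripper": 1},
  ],
)

```text
clock: 41.35
position: [576.3, 20.5, 85.7]
ee_rot: [-0.517, 0.482, 0.518, 0.482]
contact_force: [-0.1, 0.6, -1.7]
gripper_width: 35.2
```

arm_command(
  rows=[
    {"dx": 0.0004,"dy": 0,"dz": 0,"wx": 0,"wy": 0,"wz": 0,"gripper": 1},
    {"dx": 0.0008,"dy": 0,"dz": 0,"wx": 0,"wy": 0,"wz": 0,"gripper": 1},
    {"dx": 0.001,"dy": 0,"dz": 0,"wx": 0,"wy": 0,"wz": 0,"gripper": 1},
    {"dx": 0.001,"dy": 0,"dz": 0,"wx": 0,"wy": 0,"wz": 0,"gripper": 0},
    {"dx": 0.001,"dy": 0,"dz": 0,"wx": 0,"wy": 0,"wz": 0,"gripper": -0.5},
    {"dx": 0.001,"dy": 0,"dz": 0,"wx": 0,"wy": 0,"wz": 0,"gripper": -1},
    {"dx": 0.001,"dy": 0,"dz": 0,"wx": 0,"wy": 0,"wz": 0,"gripper": -1},
    {"dx": 0.001,"dy": 0,"dz": 0,"wx": 0,"wy": 0,"wz": 0,"gripper": -1},
  ],
)

```text
clock: 42.15
position: [576.4, 20.5, 84.8]
ee_rot: [-0.517, 0.482, 0.518, 0.482]
contact_force: [0.1, 0.4, 0.2]
gripper_width: 85.2
```

arm_command(
  rows=[
    {"dx": -0.006,"dy": 0,"dz": 0,"wx": 0,"wy": 0,"wz": 0,"gripper": -1},
    {"dx": -0.02,"dy": 0,"dz": 0,"wx": 0,"wy": 0,"wz": 0,"gripper": -1},
    {"dx": -0.04,"dy": 0,"dz": 0,"wx": 0,"wy": 0,"wz": 0,"gripper": -1},
    {"dx": -0.065,"dy": 0,"dz": 0,"wx": 0,"wy": 0,"wz": 0,"gripper": -1},
    {"dx": -0.09,"dy": 0,"dz": 0,"wx": 0,"wy": 0,"wz": 0,"gripper": -1},
    {"dx": -0.108,"dy": 0,"dz": 0,"wx": 0,"wy": 0,"wz": 0,"gripper": -1},
    {"dx": -0.115,"dy": 0,"dz": 0,"wx": 0,"wy": 0,"wz": 0,"gripper": -1},
    {"dx": -0.115,"dy": 0,"dz": 0,"wx": 0,"wy": 0,"wz": 0,"gripper": -1},
  ],
)

```text
clock: 42.95
position: [576.8, 20.6, 201.0]
ee_rot: [0.517, -0.481, -0.517, -0.483]
contact_force: [0.5, 0.2, 0.1]
gripper_width: 85.1
```

```bash
python3 -c "
from h import *
[snap('side','s24') for i in range(4)]"; python3 go.py redpad:200;python3 -c "
import cv2;a=cv2.imread('pics/s24.png')[130:290,180:340];cv2.imwrite('pics/z24.png',cv2.resize(a,None,fx=3,fy=3))"
```

```text
t 43.15 p [575.7  20.3 198.4] yaw -176.01 F [-0.6 -0.1  0.4] w 85.6 j [ 0.32  0.33 -0.16 -0.   -1.08 -0.25]
d(m) [-0.0013  0.1419 -0.2851] w [ 0.19  0.03 -0.18]
```

View pics/z24.png

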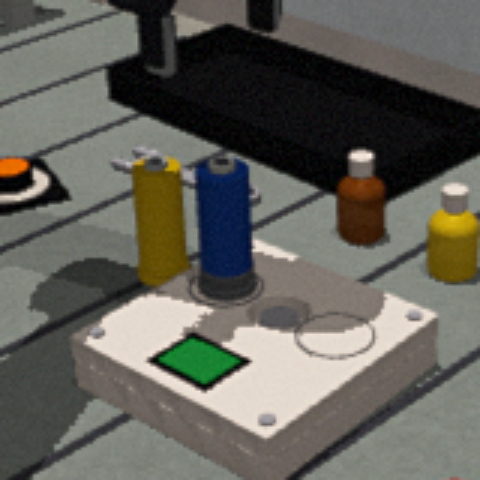

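arm_command(
  rows=[
    {"dx": 0,"dy": 0.015,"dz": -0.03,"wx": 0,"wy": 0,"wz": 0,"gripper": -1},
    {"dx": 0,"dy": 0.035,"dz": -0.07,"wx": 0,"wy": 0,"wz": 0,"gripper": -1},
    {"dx": 0,"dy": 0.057,"dz": -0.114,"wx": 0,"wy": 0,"wz": 0,"gripper": -1},
    {"dx": 0,"dy": 0.079,"dz": -0.158,"wx": 0,"wy": 0,"wz": 0,"gripper": -1},
    {"dx": 0,"dy": 0.1,"dz": -0.2,"wx": 0,"wy": 0,"wz": 0,"gripper": -1},
    {"dx": 0,"dy": 0.121,"dz": -0.242,"wx": 0,"wy": 0,"wz": 0,"gripper": -1},
    {"dx": 0,"dy": 0.135,"dz": -0.272,"wx": 0,"wy": 0,"wz": 0,"gripper": -1},
    {"dx": 0,"dy": 0.1413,"dz": -0.284,"wx": 0,"wy": 0,"wz": 0,"gripper": -1},
  ],
)

```text
clock: 43.95
position: [452.8, -275.0, 197.7]
ee_rot: [-0.515, 0.484, 0.518, 0.482]
contact_force: [-0.2, 1.1, -0.4]
gripper_width: 85.2
```

```bash
python3 -c "
from h import *
[get_image('top') for i in range(5)]"; python3 go.py redpad:50.4
```

```text
t 44.2 p [ 454.8 -272.1  198.3] yaw -175.96 F [-0.5 -0.9  0.4] w 84.9 j [-0.23  0.25 -0.27  0.   -1.05  0.3 ]
d(m) [ 0.1479  0.0004 -0.002 ] w [ 0.24  0.05 -0.22]
```

arm_command(
  rows=[
    {"dx": 0.012,"dy": 0,"dz": -0.001,"wx": 0,"wy": 0,"wz": 0,"gripper": -1},
    {"dx": 0.035,"dy": 0,"dz": -0.001,"wx": 0,"wy": 0,"wz": 0,"gripper": -1},
    {"dx": 0.062,"dy": 0,"dz": -0.001,"wx": 0,"wy": 0,"wz": 0,"gripper": -1},
    {"dx": 0.09,"dy": 0,"dz": -0.001,"wx": 0,"wy": 0,"wz": 0,"gripper": -1},
    {"dx": 0.115,"dy": 0,"dz": -0.001,"wx": 0,"wy": 0,"wz": 0,"gripper": -1},
    {"dx": 0.134,"dy": 0,"dz": -0.001,"wx": 0,"wy": 0,"wz": 0,"gripper": -1},
    {"dx": 0.145,"dy": 0,"dz": -0.001,"wx": 0,"wy": 0,"wz": 0,"gripper": -1},
    {"dx": 0.148,"dy": 0,"dz": -0.001,"wx": 0,"wy": 0,"wz": 0,"gripper": -1},
  ],
)

```text
clock: 45.0
position: [453.8, -272.1, 48.7]
ee_rot: [-0.515, 0.483, 0.52, 0.481]
contact_force: [-0.2, -0.3, -0.5]
gripper_width: 85.4
```

```bash
python3 -c "
from h import *
[snap('side','s25') for i in range(5)]"; python3 go.py redpad:50.4
```

```text
t 45.25 p [ 455.2 -273.1   51.3] yaw -175.93 F [ 0.2 -0.6 -0.1] w 85.6 j [-0.23  0.43 -0.44  0.   -0.69  0.3 ]
d(m) [ 0.0009  0.0012 -0.0008] w [ 0.27  0.01 -0.1 ]
```

arm_command(
  rows=[
    {"dx": 0.0005,"dy": 0.0006,"dz": 0,"wx": 0,"wy": 0,"wz": 0,"gripper": -1},
    {"dx": 0.0005,"dy": 0.0006,"dz": 0,"wx": 0,"wy": 0,"wz": 0,"gripper": 0},
    {"dx": 0.0005,"dy": 0.0006,"dz": 0,"wx": 0,"wy": 0,"wz": 0,"gripper": 0},
    {"dx": 0.0005,"dy": 0.0006,"dz": 0,"wx": 0,"wy": 0,"wz": 0,"gripper": 1},
    {"dx": 0.0005,"dy": 0.0006,"dz": 0,"wx": 0,"wy": 0,"wz": 0,"gripper": 1},
    {"dx": 0.0005,"dy": 0.0006,"dz": 0,"wx": 0,"wy": 0,"wz": 0,"gripper": 1},
    {"dx": 0.0005,"dy": 0.0006,"dz": 0,"wx": 0,"wy": 0,"wz": 0,"gripper": 1},
    {"dx": 0.0005,"dy": 0.0006,"dz": 0,"wx": 0,"wy": 0,"wz": 0,"gripper": 1},
  ],
)

```text
clock: 46.05
position: [454.6, -273.3, 51.1]
ee_rot: [-0.517, 0.482, 0.518, 0.481]
contact_force: [-1.3, 0.4, 4.4]
gripper_width: 34.6
```

arm_command(
  rows=[
    {"dx": -0.006,"dy": 0,"dz": 0,"wx": 0,"wy": 0,"wz": 0,"gripper": 1},
    {"dx": -0.018,"dy": 0,"dz": 0,"wx": 0,"wy": 0,"wz": 0,"gripper": 1},
    {"dx": -0.032,"dy": 0,"dz": 0,"wx": 0,"wy": 0,"wz": 0,"gripper": 1},
    {"dx": -0.048,"dy": 0,"dz": 0,"wx": 0,"wy": 0,"wz": 0,"gripper": 1},
    {"dx": -0.064,"dy": 0,"dz": 0,"wx": 0,"wy": 0,"wz": 0,"gripper": 1},
    {"dx": -0.08,"dy": 0,"dz": 0,"wx": 0,"wy": 0,"wz": 0,"gripper": 1},
    {"dx": -0.092,"dy": 0,"dz": 0,"wx": 0,"wy": 0,"wz": 0,"gripper": 1},
    {"dx": -0.1,"dy": 0,"dz": 0,"wx": 0,"wy": 0,"wz": 0,"gripper": 1},
  ],
)

```text
clock: 46.85
position: [455.1, -273.3, 152.4]
ee_rot: [0.518, -0.482, -0.517, -0.482]
contact_force: [0.2, -1.2, -1.8]
gripper_width: 34.5
```

```bash
python3 -c "
from h import *
[snap('side','s26') for i in range(4)]"; python3 go.py red:150
```

```text
t 47.05 p [ 454.4 -273.1  150.7] yaw -175.94 F [-0.7 -0.1 -1.7] w 34.5 j [-0.23  0.3  -0.34  0.   -0.93  0.31]
d(m) [ 0.0005 -0.1415  0.1884] w [ 0.26  0.03 -0.13]
```

View pics/s26.png

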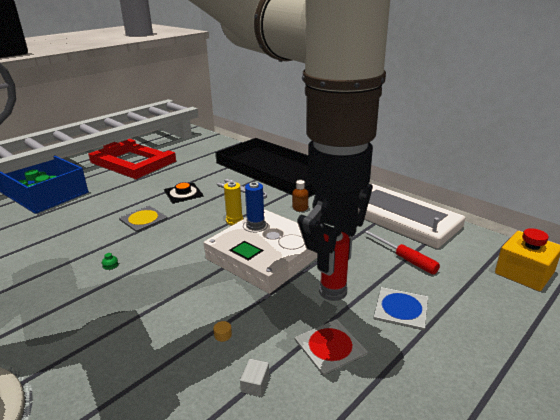

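arm_command(
  rows=[
    {"dx": 0,"dy": -0.01,"dz": 0.013,"wx": 0,"wy": 0,"wz": 0,"gripper": 1},
    {"dx": 0,"dy": -0.03,"dz": 0.04,"wx": 0,"wy": 0,"wz": 0,"gripper": 1},
    {"dx": 0,"dy": -0.055,"dz": 0.073,"wx": 0,"wy": 0,"wz": 0,"gripper": 1},
    {"dx": 0,"dy": -0.081,"dz": 0.108,"wx": 0,"wy": 0,"wz": 0,"gripper": 1},
    {"dx": 0,"dy": -0.106,"dz": 0.141,"wx": 0,"wy": 0,"wz": 0,"gripper": 1},
    {"dx": 0,"dy": -0.126,"dz": 0.168,"wx": 0,"wy": 0,"wz": 0,"gripper": 1},
    {"dx": 0,"dy": -0.138,"dz": 0.184,"wx": 0,"wy": 0,"wz": 0,"gripper": 1},
    {"dx": 0,"dy": -0.1418,"dz": 0.1891,"wx": 0,"wy": 0,"wz": 0,"gripper": 1},
  ],
)

```text
clock: 47.85
position: [582.9, -72.8, 149.3]
ee_rot: [-0.517, 0.482, 0.519, 0.481]
contact_force: [-0.5, -0.2, -1.6]
gripper_width: 34.7
```

```bash
python3 -c "
from h import *
[get_image('top') for i in range(5)]"; python3 go.py red:92
```

```text
t 48.1 p [581.5 -75.5 150.2] yaw -176.02 F [-0.3 -0.5 -1.6] w 35.0 j [ 0.15  0.39 -0.2  -0.   -0.98 -0.08]
d(m) [ 0.0582 -0.0009  0.0003] w [ 0.18  0.03 -0.2 ]
```

Target (582.5, −74.5): dy −1 mm, dz +1 mm.

arm_command(
  rows=[
    {"dx": 0.006,"dy": -0.001,"dz": 0.001,"wx": 0,"wy": 0,"wz": 0,"gripper": 1},
    {"dx": 0.016,"dy": -0.001,"dz": 0.001,"wx": 0,"wy": 0,"wz": 0,"gripper": 1},
    {"dx": 0.028,"dy": -0.001,"dz": 0.001,"wx": 0,"wy": 0,"wz": 0,"gripper": 1},
    {"dx": 0.04,"dy": -0.001,"dz": 0.001,"wx": 0,"wy": 0,"wz": 0,"gripper": 1},
    {"dx": 0.049,"dy": -0.001,"dz": 0.001,"wx": 0,"wy": 0,"wz": 0,"gripper": 1},
    {"dx": 0.055,"dy": -0.001,"dz": 0.001,"wx": 0,"wy": 0,"wz": 0,"gripper": 1},
    {"dx": 0.057,"dy": -0.001,"dz": 0.001,"wx": 0,"wy": 0,"wz": 0,"gripper": 1},
    {"dx": 0.058,"dy": -0.001,"dz": 0.001,"wx": 0,"wy": 0,"wz": 0,"gripper": 1},
  ],
)

```text
clock: 48.9
position: [582.5, -74.3, 92.1]
ee_rot: [-0.516, 0.483, 0.518, 0.482]
contact_force: [0.1, 0.0, -2.8]
gripper_width: 34.9
```

```bash
python3 -c "
from h import *
[snap('side','s27') for i in range(5)]"; python3 go.py red:85;python3 -c "
import cv2;a=cv2.imread('pics/s27.png')[130:290,180:340];cv2.imwrite('pics/z27.png',cv2.resize(a,None,fx=3,fy=3))"
```

```text
t 49.15 p [582.6 -74.3  92.8] yaw -176.02 F [ 0.7  0.  -1.1] w 35.1 j [ 0.15  0.46 -0.26 -0.   -0.86 -0.08]
d(m) [ 0.0078  0.0004 -0.0007] w [ 0.18  0.03 -0.13]
```

View pics/z27.png

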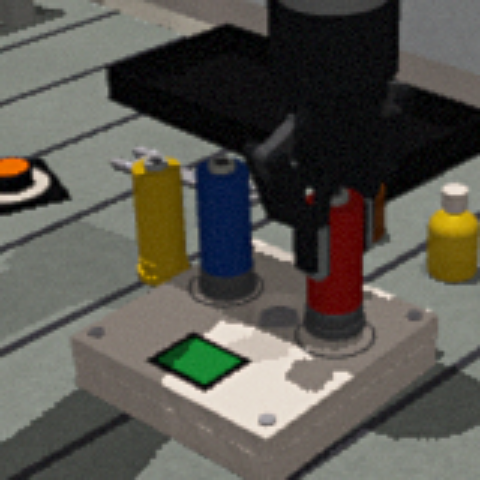

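arm_command(
  rows=[
    {"dx": 0.002,"dy": 0,"dz": 0,"wx": 0,"wy": 0,"wz": 0,"gripper": 1},
    {"dx": 0.004,"dy": 0,"dz": 0,"wx": 0,"wy": 0,"wz": 0,"gripper": 1},
    {"dx": 0.0055,"dy": 0,"dz": 0,"wx": 0,"wy": 0,"wz": 0,"gripper": 1},
    {"dx": 0.0065,"dy": 0,"dz": 0,"wx": 0,"wy": 0,"wz": 0,"gripper": 1},
    {"dx": 0.0072,"dy": 0,"dz": 0,"wx": 0,"wy": 0,"wz": 0,"gripper": 1},
    {"dx": 0.0072,"dy": 0,"dz": 0,"wx": 0,"wy": 0,"wz": 0,"gripper": 1},
    {"dx": 0.0072,"dy": 0,"dz": 0,"wx": 0,"wy": 0,"wz": 0,"gripper": 1},
    {"dx": 0.0072,"dy": 0,"dz": 0,"wx": 0,"wy": 0,"wz": 0,"gripper": 1},
  ],
)

```text
clock: 49.95
position: [582.6, -74.3, 85.6]
ee_rot: [-0.516, 0.483, 0.518, 0.482]
contact_force: [0.8, 0.0, -1.6]
gripper_width: 35.0
```

```bash
python3 go.py red:85
```

```text
t 49.95 p [582.6 -74.3  85.6] yaw -176.02 F [ 0.8  0.  -1.6] w 35.0 j [ 0.15  0.46 -0.27 -0.   -0.84 -0.08]
d(m) [ 0.0006  0.0005 -0.0007] w [ 0.18  0.03 -0.13]
```

arm_command(
  rows=[
    {"dx": 0.0004,"dy": 0,"dz": 0,"wx": 0,"wy": 0,"wz": 0,"gripper": 1},
    {"dx": 0.0008,"dy": 0,"dz": 0,"wx": 0,"wy": 0,"wz": 0,"gripper": 1},
    {"dx": 0.001,"dy": 0,"dz": 0,"wx": 0,"wy": 0,"wz": 0,"gripper": 1},
    {"dx": 0.001,"dy": 0,"dz": 0,"wx": 0,"wy": 0,"wz": 0,"gripper": 0},
    {"dx": 0.001,"dy": 0,"dz": 0,"wx": 0,"wy": 0,"wz": 0,"gripper": -0.5},
    {"dx": 0.001,"dy": 0,"dz": 0,"wx": 0,"wy": 0,"wz": 0,"gripper": -1},
    {"dx": 0.001,"dy": 0,"dz": 0,"wx": 0,"wy": 0,"wz": 0,"gripper": -1},
    {"dx": 0.001,"dy": 0,"dz": 0,"wx": 0,"wy": 0,"wz": 0,"gripper": -1},
  ],
)

```text
clock: 50.75
position: [582.7, -74.3, 84.6]
ee_rot: [-0.516, 0.483, 0.518, 0.482]
contact_force: [0.6, -0.0, -0.3]
gripper_width: 85.2
```

arm_command(
  rows=[
    {"dx": -0.006,"dy": 0,"dz": 0,"wx": 0,"wy": 0,"wz": 0,"gripper": -1},
    {"dx": -0.02,"dy": 0,"dz": 0,"wx": 0,"wy": 0,"wz": 0,"gripper": -1},
    {"dx": -0.04,"dy": 0,"dz": 0,"wx": 0,"wy": 0,"wz": 0,"gripper": -1},
    {"dx": -0.07,"dy": 0,"dz": 0,"wx": 0,"wy": 0,"wz": 0,"gripper": -1},
    {"dx": -0.11,"dy": 0,"dz": 0,"wx": 0,"wy": 0,"wz": 0,"gripper": -1},
    {"dx": -0.15,"dy": 0.02,"dz": -0.03,"wx": 0,"wy": 0,"wz": 0,"gripper": -1},
    {"dx": -0.15,"dy": 0.03,"dz": -0.08,"wx": 0,"wy": 0,"wz": 0,"gripper": -1},
    {"dx": -0.15,"dy": 0.04,"dz": -0.13,"wx": 0,"wy": 0,"wz": 0,"gripper": -1},
  ],
)

```text
clock: 51.55
position: [553.2, -203.2, 237.7]
ee_rot: [0.519, -0.481, -0.517, -0.482]
contact_force: [1.0, 0.9, -0.4]
gripper_width: 85.6
```

arm_command(
  rows=[
    {"dx": 0,"dy": 0.01,"dz": -0.04,"wx": 0,"wy": 0,"wz": 0,"gripper": -1},
    {"dx": 0,"dy": 0.02,"dz": -0.08,"wx": 0,"wy": 0,"wz": 0,"gripper": -1},
    {"dx": 0,"dy": 0.03,"dz": -0.12,"wx": 0,"wy": 0,"wz": 0,"gripper": -1},
    {"dx": 0,"dy": 0.04,"dz": -0.15,"wx": 0,"wy": 0,"wz": 0,"gripper": -1},
    {"dx": 0,"dy": 0.05,"dz": -0.18,"wx": 0,"wy": 0,"wz": 0,"gripper": -1},
    {"dx": 0,"dy": 0.05,"dz": -0.19,"wx": 0,"wy": 0,"wz": 0,"gripper": -1},
    {"dx": 0,"dy": 0.05,"dz": -0.19,"wx": 0,"wy": 0,"wz": 0,"gripper": -1},
    {"dx": 0,"dy": 0.05,"dz": -0.19,"wx": 0,"wy": 0,"wz": 0,"gripper": -1},
  ],
)

```text
clock: 52.35
position: [517.2, -395.7, 237.7]
ee_rot: [0.519, -0.481, -0.517, -0.482]
contact_force: [0.0, -0.4, 0.9]
gripper_width: 85.1
```

Run:
```python
from h import *
y=np.deg2rad(3.8); ex=np.array([np.cos(y),np.sin(y)]); ey=np.array([-ex[1],ex[0]]); C=np.array([579.,-27.2])
snap('side','s28')
for c,b in(('top',(240,195,345,305)),('side',(195,165,335,300))):
    d=snap(c,c+'F'); im=cv2.cvtColor(d['img'],cv2.COLOR_RGB2BGR); x0,y0,x1,y1=b; k=5
    o=cv2.resize(im[y0:y1,x0:x1],None,fx=k,fy=k,interpolation=cv2.INTER_CUBIC)
    def ring(p,r,z,col):
        t=np.linspace(0,2*np.pi,60); q=proj(d,np.c_[p[0]+r*np.cos(t),p[1]+r*np.sin(t),0*t+z]); q=(q+.5-[x0,y0])*k
        cv2.polylines(o,[q.astype(int)],True,col,1)
    for s in(48,-48):
        p=C+s*ey; ring(p,26,40,(255,0,255)); ring(p,18,130,(0,255,255)); ring(p,20,40,(255,255,0))
    cv2.imwrite(f'pics/ovF_{c}.png',cv2.resize(o,None,fx=1 if c=='top' else .85,fy=1 if c=='top' else .85))
s0=cv2.imread('pics/top0.png'); s1=cv2.imread('pics/topF.png')
from meas import *
for f in('top0','topF','side0','sideF'):
    im=cv2.cvtColor(cv2.imread(f'pics/{f}.png'),cv2.COLOR_BGR2RGB); M=masks(im); t=f[0]=='t'
    for n,s in (('red',(318,232) if t else (291,220)),('blue',(268,235) if t else (254,205))):
        m,st,cen=comp(M[n],s); print(f,n,st,cen.round(2))
```

```text
top0 red [307 221  21  23 277] [316.26 233.12]
top0 blue [259 224  19  23 250] [267.71 236.06]
topF red [306 220  22  23 279] [316.14 232.14]
topF blue [258 223  19  23 248] [267.6  235.43]
side0 red [281 197  20  42 629] [290.56 218.01]
side0 blue [245 183  17  40 388] [253.58 202.98]
sideF red [282 196  19  42 679] [291.1  217.27]
sideF blue [245 183  18  39 577] [254.23 202.67]
```

View pics/ovF_top.png

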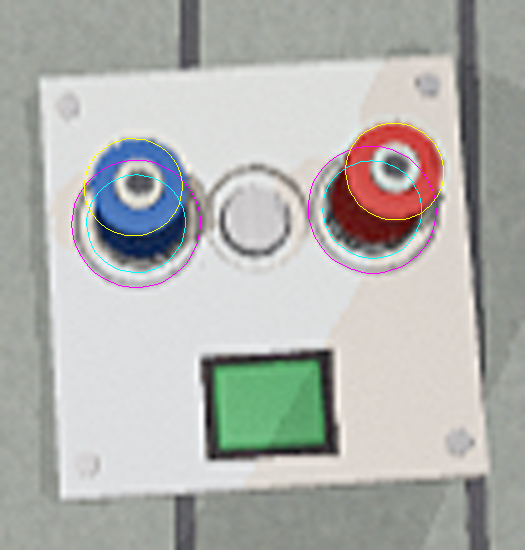

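View pics/ovF_side.png

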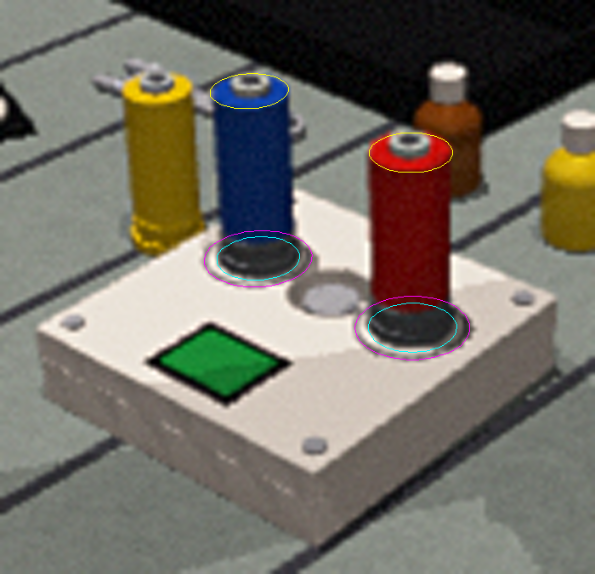

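View pics/sideF.png

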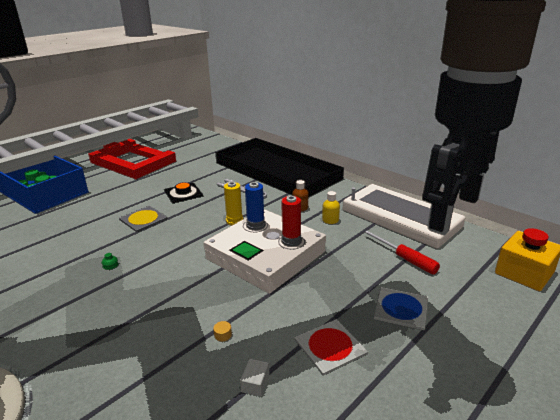

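```bash
python3 -c "
from h import *
s=arm.read_state();print(s['clock'],s['joint_vel'].round(3));print(arm.job_done())"
```

```text
52.5 [ 0.001 -0.001  0.001  0.001  0.001  0.003]
the job is handed in; nothing more can be done
None
```

I did the whole job in the order you asked and handed it in at 52.5 s of the 141 s allowed. I got no verdict back. The highest force I read was about 11.5 N, when the pedal reached its stop.

- **Holders out:** I stood the red holder on the red circle, then the blue holder on the blue circle. The pictures showed both upright.
- **Pedal:** I pressed it until it stopped at 42.0 mm, 2 mm above the deck, with the force rising. The lens stood up out of its cell.
- **Lens:** It touched down on the black plate at about 5 N. Afterwards it lay flat and near the centre of the white circle.
- **Holders back:** Both stand upright inside their grey rings again. Comparing pictures from before and after puts red about 2 mm and blue about 1 mm from where they started. That difference is close to the limit of the camera calibration.
- **Everything else:** The brown bottle and both yellow look-alikes are still standing, and the arm was clear of everything at hand-in.

None of my last checks failed.

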